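Widen the adjustable tin rack and load it

ROBOT

A 6-joint arm with a two-finger parallel gripper is mounted at the origin on the work surface; the furniture and walls round the work are solid. World frame = base frame: x ahead of the robot, y to its left, z up, the work surface at z = 0. Lengths are in m, angles in degrees, forces in N, time in s.
With the tool pointing down it reaches from about 0.375 to 0.9 m from the base axis. Payload 3.1 kg.
Tool frame: the origin (TCP) lies between the finger pads; the fingertips stand 22 mm ahead of it and the grasp point (between the pads) lies 3 mm ahead of it; z points along the fingers, y is the line along which they close (so a half turn about z gives the same grasp; the last joint's range is limited). The gripper opens to 87 mm and grips with 3 to 60 N. Pads are 19 mm wide; open, the fingers measure 117 mm over their backs; the gripper's body (75 mm by 190 mm) begins 51 mm behind the grasp point.
Start: joints at [-10.227, 30.224, 82.088, -0, 67.689, -10.227], TCP at [0.625, 0, 0.216] pointing down, gripper open.
Joint ranges: [-176.69, 176.69], [-43.24, 126.21], [12.49, 139.97], [-82, 262], [0, 151.66], [-163.58, 163.58]. Speed limits (degrees/s): [159.86, 159.86, 180, 180, 180, 180].

INTERFACE

Orientations are given as a 3x3 rotation matrix whose columns are the frame's x, y, z axes.
In Python, from rig import bot, capture, search_frame, outline_of, spot_point gives the robot as it stands.
- The arm moves only by the tool jog_arm, never from a script. Its argument "rows" is text: rows parted by semicolons, each of 7 numbers parted by spaces: the opening, from 0 (shut) to 1 (fully open), then the shift along the tool's x, y, z as a fraction of full scale, then the turn, a rotation vector about the tool's x, y, z as a fraction of full scale. A call has 1 to 20 rows; each row is the pose to reach, as a shift and turn from the pose commanded when the call began, along the tool's axes at that moment; what a row does not reach only later rows make up. Full scale, the value 1, is 0.5 m for a shift and pi/4 rad for a turn. A row lasts 1/12 s, in which the tool goes at most 41.7 mm and 7.16 degrees, less where a joint would pass 70% of its speed; a pose out of reach is approached as far as the arm can. A call with a number of a shift or a turn outside -1 to 1 is refused whole. A call with a gripper value outside its range is refused whole. The fingers move at their own pace and stop on an object; the grip force is fixed at half the most. Time passes only in rows, so rows that repeat a pose let the fingers close. It gives the time, the measured TCP pose, the force, the opening and the grip force at its end, in the units of the state.
- bot.read_state(): the state, without advancing time (a new reading comes with each control period).
- capture(name): name is "scene" or "side" or "wrist"; returns a dict with "pixels" (400x640x3 uint8, red, green, blue), "fx", "fy", "cx", "cy" (pixels), "distortion" ([k1, k2, p1, p2, k3] as OpenCV has them; the pictures are not rectified), "R" (3x3) and "t" (3): a world point X has camera coordinates R X + t; the wrist camera has in their place "mount" (4x4, takes a point from camera to tool coordinates, whose origin is the TCP and whose axes are the flange's). Camera axes: x right, y down, z forward; pixel columns grow to the right and rows downward; lengths in m; the calibration is good to about 2 mm. A picture is of the moment at which its call begins: read the wrist's pose just before it. There is no depth.
- bot.hand_in(): hands the job in; it is judged then, once.
Trained networks look in a picture, given as the dict that the camera call returned (one of the last four; its "shot" number tells which), for a name from the list of things; names that differ only in an ending like _2 or _b are one class to them, and where a whole thing is asked for, a point or a joint stands for the part that bears it (a point fixed in the world has none). Each returns a list of dicts, best first, with "conf" (0 to 1); they miss things now and then, are a little off and sometimes report something else, mostly with a low value. They report only what shows in the picture. A call takes as long as a camera call. They do not tell look-alikes from the thing itself.
- search_frame(label, picture): "point" ([x, y, z] in m, in world coordinates, good to about 4 mm: the middle of the surface that is visible of it).
- outline_of(label, picture): "region" (400x640 bool, what is visible of it).
- spot_point(label, picture): "point" ([x, y, z] in m, in world coordinates, good to about 4 mm: a listed point, or the origin of a listed thing).
The state is a dict: "time_s": time; "joint_positions": joint angles; "qvel": joint speeds; "tau": joint torques, N m; "position": TCP position; "tcp_rot": TCP orientation; "force": force on the tool from outside, world axes, zero at the start; "moment": the same for the moment, N m; "opening": opening from 0.0 (shut) to 1.0 (fully open); "grasp_force": force on a finger pad.
Only numpy, scipy, OpenCV 4.12 (cv2) and the standard library are available. Lean on these libraries where they do the work, as an engineer would, in place of code of your own. Each camera call takes 0.05 s, during which the arm holds its last target. There are 200 camera calls.

TASK

Widen the tin rack: on each side squeeze the spring pin flush, slide the sleeve outwards to the next hole and let the pin spring out there. Only when both sleeves are locked, tighten the three clamp knobs on the rack clockwise to their end stops, and stand every round metal tin that is on the table upright in the rack's bay, between its end plates. Leave the mug alone.

Things in the scene. Friction and masses are not known exactly. Their poses are not given: they have to be found in the camera images.
- rack: The adjustable tin rack, fixed to the table. Origin: middle of its underside, at table height; y runs along the rack, z up, x away from the robot. In mm, in this frame: a square steel tube lies along y at x = -40, axis 38 high, held by a central block (y -20 to 20, 54 high) and end feet at y = +-243 (12 thick, 54 high); the strip under it is 6 high. The sleeves slide on this tube.
- bay_floor (a point): Centre of the top of the tin bay's floor, rack x = 55, y = 0, 7 mm above the table, axes as the rack's. The bay lies between two low lips (inner faces at x = -33 and +33 mm from here, tops 4 mm above the floor) and two end plates (6 mm thick, 12 to 52 mm above the table) carried by the sleeves: inner faces at y = +-50 mm at the start, +-100 mm once both sleeves are in the next hole.
- slide_left (a joint): Travel of the left (+y) sleeve along the tube, m: 0 = in its first hole (start), grows outwards (rack +y), 0.050 = in the next hole, end stop 0.060. It slides with about 1.5 N of friction, but only while its pin is pressed in or is between the holes. Squeezing it across its width at the pin presses the pin flush; squeezed beside the pin, it can be slid until the pin clicks out.
- sleeve_left (a point): On the axis of the left (+y) aluminium sleeve, 20 mm inwards of its pin (a place to squeeze it without pressing the pin), 38 mm above the table; axes as the rack's; moves with it. The sleeve is 34 mm wide (x), 32 mm high (z), 125 mm long (from 90 mm inwards of the pin to 35 mm outwards); it carries an end plate of the bay and, on top, a clamp knob 70 mm inwards of the pin; black band at its outer end.
- pin_left (a joint): How far the spring pin of the left (+y) sleeve is pressed in, m: 0 = out (6 mm proud of the sleeve's front face, sleeve locked in a hole), 0.006 = flush (sleeve free). The spring takes 3 N to start and 6 N when flush. Between the holes it stays in at about 0.004; it springs out to 0 when nothing holds it and the sleeve is within 2 mm of a hole.
- pin_left_tip (a point): Centre of the outer end of that pin: a round steel button of 12 mm diameter at mid-height of the sleeve's front face (towards the robot, rack -x), 38 mm above the table. It moves with the sleeve. The sleeve's rear face is 40 mm behind this point while the pin is out.
- slide_right (a joint): Travel of the right (-y) sleeve along the tube, m: 0 = in its first hole (start), grows outwards (rack -y), 0.050 = in the next hole, end stop 0.060. It slides with about 1.5 N of friction, but only while its pin is pressed in or is between the holes. Squeezing it across its width at the pin presses the pin flush; squeezed beside the pin, it can be slid until the pin clicks out.
- sleeve_right (a point): On the axis of the right (-y) aluminium sleeve, 20 mm inwards of its pin (a place to squeeze it without pressing the pin), 38 mm above the table; axes as the rack's; moves with it. The sleeve is 34 mm wide (x), 32 mm high (z), 125 mm long (from 90 mm inwards of the pin to 35 mm outwards); it carries an end plate of the bay and, on top, a clamp knob 70 mm inwards of the pin; black band at its outer end.
- pin_right (a joint): How far the spring pin of the right (-y) sleeve is pressed in, m: 0 = out (6 mm proud of the sleeve's front face, sleeve locked in a hole), 0.006 = flush (sleeve free). The spring takes 3 N to start and 6 N when flush. Between the holes it stays in at about 0.004; it springs out to 0 when nothing holds it and the sleeve is within 2 mm of a hole.
- pin_right_tip (a point): Centre of the outer end of that pin: a round steel button of 12 mm diameter at mid-height of the sleeve's front face (towards the robot, rack -x), 38 mm above the table. It moves with the sleeve. The sleeve's rear face is 40 mm behind this point while the pin is out.
- knob_left (a joint): Turn of the captive clamp knob on top of the left sleeve, 70 mm inwards of its pin (moves with it), rad: grows clockwise seen from above, starts anywhere from 0 to 0.4, fully tight at the end stop 2.36. At 0 its grip bar lies along the rack's x axis. It turns with 0.04 N m of friction and stays where it is left.
- knob_left_grip (a point): On the axis of that knob, 76 mm above the table, at the height to grip: its black grip bar is 40 mm long, 12 mm thick and 22 mm high (63 to 85 mm above the table), on a 36 mm disc. The point's x axis runs along the bar and turns with it.
- knob_mid (a joint): Turn of the captive clamp knob on top of the central block of the tube, rad: grows clockwise seen from above, starts anywhere from 0 to 0.4, fully tight at the end stop 2.36. At 0 its grip bar lies along the rack's x axis. It turns with 0.04 N m of friction and stays where it is left.
- knob_mid_grip (a point): On the axis of that knob, 76 mm above the table, at the height to grip: its black grip bar is 40 mm long, 12 mm thick and 22 mm high (63 to 85 mm above the table), on a 36 mm disc. The point's x axis runs along the bar and turns with it.
- knob_right (a joint): Turn of the captive clamp knob on top of the right sleeve, 70 mm inwards of its pin (moves with it), rad: grows clockwise seen from above, starts anywhere from 0 to 0.4, fully tight at the end stop 2.36. At 0 its grip bar lies along the rack's x axis. It turns with 0.04 N m of friction and stays where it is left.
- knob_right_grip (a point): On the axis of that knob, 76 mm above the table, at the height to grip: its black grip bar is 40 mm long, 12 mm thick and 22 mm high (63 to 85 mm above the table), on a 36 mm disc. The point's x axis runs along the bar and turns with it.
- tin_1: Round screw tin of bare metal, 48 mm diameter, 44 mm high. Loose; may be absent. Origin: centre of its underside, z up its axis. About 0.12 kg.
- tin_2: Round screw tin of bare metal, 51 mm diameter, 44 mm high. Loose; may be absent. Origin: centre of its underside, z up its axis. About 0.12 kg.
- tin_3: Round screw tin of bare metal, 54 mm diameter, 44 mm high. Loose; may be absent. Origin: centre of its underside, z up its axis. About 0.12 kg.
- tin_4: Round screw tin of bare metal, 57 mm diameter, 44 mm high. Loose; may be absent. Origin: centre of its underside, z up its axis. About 0.12 kg.
- mug_1: White mug, 82 mm wide, 91 mm high; a bystander to leave alone. Origin: centre of its underside. Other bystanders are not listed: a thread spool (34 mm wide, 48 mm high) and a tape measure (36 mm high) stand loose in front of the rack, among the tins; a carton (66 mm high) stands behind right, a vice (higher) and a case (46 mm high) behind left; screw-top jars are out to the right.
Not all that is in view belongs to the job. What is shaped like the tin_3 but blue is not meant.

How it is judged:
By the outcome, as a careful person would: the job done as asked, in the order asked, and still so for the second after the job is handed in, with the robot touching nothing.
Of tin_1, tin_2, tin_3, tin_4 only 2 to 3 are there at a start; the rules pass over those that are not, and their reading is None.
At some moment in a run one of tin_1, tin_2, tin_3, tin_4 may be knocked a few centimetres aside while the robot is not near it.
Once in a run the grip may slacken for a moment while it holds something.
It also fails if it takes over 200 s, if anything falls off the work surface, if the arm or the gripper's body presses on something with over 40 N, if the wrist force passes 120 N, or if a joint passes its speed limit or range.

## Working session

There is one attempt and no reset: what is moved stays moved. The work goes in short steps, Python scripts to look and compute and a tool call to move; the robot and the scene stay as the last step left them, time stands still between calls to the robot, and variables do not carry over. Pictures are saved under pics/ and viewed, at most 14 in all, crops included, and the job is handed in when it is done.

Besides the shell and the picture viewer there is one more tool, called after "Request:" by a JSON object that holds its "fn" and its "kwargs", one argument or row to a line. jog_arm: Moves the arm, as the interface text tells. Its arguments: {"type":"object","properties":{"rows":{"type":"string"}},"required":["rows"]}

```bash
mkdir -p pics
cat > h.py <<'E'
import numpy as np, cv2
from rig import bot, capture, search_frame, outline_of, spot_point
def save(p,n): cv2.imwrite(f'pics/{n}.png',p['pixels'][:,:,::-1])
E
python3 - <<'E'
from h import *
s=bot.read_state(); print(s['time_s'],s['position'],s['tcp_rot'],s['opening'])
for c in ['scene','side']:
    p=capture(c); save(p,c)
    for n in ['rack','bay_floor','pin_left_tip','pin_right_tip','sleeve_left','sleeve_right','knob_left_grip','knob_mid_grip','knob_right_grip','tin_1','mug_1']:
        print(c,n,[(np.round(d['point'],3).tolist(),round(d['conf'],2)) for d in spot_point(n,p)][:6])
    print('search tin',[(np.round(d['point'],3).tolist(),round(d['conf'],2)) for d in search_frame('tin_1',p)])
E
```

```text
0.0 [6.24259325e-01 1.73002808e-04 2.15064437e-01] [[-1.53912954e-05  9.99997733e-01 -2.12944994e-03]
 [ 9.99999925e-01  1.62162682e-05  3.87394454e-04]
 [ 3.87428107e-04 -2.12944382e-03 -9.99997658e-01]] 0.9999824733835039
scene rack [([0.592, -0.029, 0.001], 0.6)]
scene bay_floor [([0.65, -0.028, 0.003], 0.72)]
scene pin_left_tip []
scene pin_right_tip []
scene sleeve_left [([0.56, 0.095, 0.039], 0.59)]
scene sleeve_right [([0.556, -0.146, 0.038], 0.77)]
scene knob_left_grip [([0.557, 0.042, 0.074], 0.6)]
scene knob_mid_grip [([0.556, -0.027, 0.081], 0.55), ([0.557, 0.045, 0.074], 0.42)]
scene knob_right_grip [([0.56, -0.097, 0.071], 0.44)]
scene tin_1 [([0.453, -0.341, 0.002], 0.76), ([0.442, 0.486, -0.004], 0.6), ([0.474, 0.328, 0.0], 0.55)]
scene mug_1 [([0.474, 0.328, 0.001], 0.71), ([0.324, 0.435, -0.001], 0.6)]
search tin [([0.503, 0.41, 0.041], 0.76), ([0.446, -0.345, 0.044], 0.73), ([0.47, 0.313, 0.037], 0.58)]
side rack [([0.597, -0.028, 0.001], 0.74)]
side bay_floor [([0.653, -0.029, 0.007], 0.88)]
side pin_left_tip []
side pin_right_tip []
side sleeve_left [([0.556, 0.095, 0.036], 0.6)]
side sleeve_right [([0.553, -0.146, 0.04], 0.85)]
side knob_left_grip []
side knob_mid_grip [([0.555, -0.027, 0.073], 0.67)]
side knob_right_grip [([0.556, -0.097, 0.077], 0.65), ([0.476, 0.33, -0.001], 0.47)]
side tin_1 [([0.509, 0.424, -0.004], 0.97), ([0.478, 0.33, 0.001], 0.82), ([0.45, -0.334, -0.002], 0.74)]
side mug_1 [([0.327, 0.437, -0.002], 0.57)]
search tin [([0.502, 0.438, 0.039], 0.89), ([0.44, 0.499, 0.046], 0.85), ([0.468, 0.345, 0.038], 0.67), ([0.446, -0.319, 0.028], 0.65)]
```

View pics/scene.png

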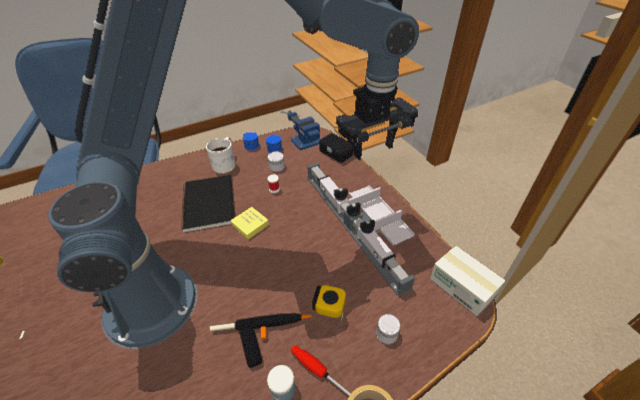

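View pics/side.png

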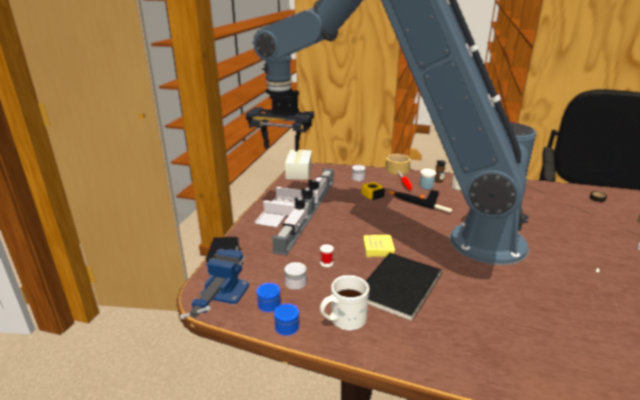

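The scene picture shows two bare metal tins, at (275,161) and (388,328). Two blue look-alikes are at (250,142) and (274,145), and the rack runs from (312,170) to (410,283). Next I'll look from the wrist camera.

```bash
cat >> h.py <<'E'
def show(p,names,f=spot_point):
    for n in names: print(n,[(np.round(d['point'],4).tolist(),round(d['conf'],2)) for d in f(n,p)][:5])
def wpose(p,s):
    T=np.eye(4);T[:3,:3]=s['tcp_rot'];T[:3,3]=s['position']
    M=np.linalg.inv(T@np.array(p['mount'])); return M[:3,:3],M[:3,3]
def proj(p,s,X):
    R,t=wpose(p,s) if 'mount' in p else (np.array(p['R']),np.array(p['t']))
    K=np.array([[p['fx'],0,p['cx']],[0,p['fy'],p['cy']],[0,0,1.]])
    return cv2.projectPoints(np.array(X,float).reshape(-1,1,3),cv2.Rodrigues(R)[0],t,K,np.array(p['distortion'],float))[0].reshape(-1,2)
def unproj(p,s,uv,z):
    R,t=wpose(p,s) if 'mount' in p else (np.array(p['R']),np.array(p['t']))
    K=np.array([[p['fx'],0,p['cx']],[0,p['fy'],p['cy']],[0,0,1.]])
    u=cv2.undistortPoints(np.array(uv,float).reshape(-1,1,2),K,np.array(p['distortion'],float)).reshape(-1,2)
    d=(R.T@np.c_[u,np.ones(len(u))].T).T; c=-R.T@t
    return c+d*((z-c[2])/d[:,2])[:,None]
RK=['rack','bay_floor','pin_left_tip','pin_right_tip','sleeve_left','sleeve_right','knob_left_grip','knob_mid_grip','knob_right_grip']
E
python3 - <<'E'
from h import *
s=bot.read_state();p=capture('wrist'); save(p,'w0'); print(np.round(p['mount'],3),p['fx'])
show(p,RK)
E
```

```text
[[ 0.    -0.957 -0.29   0.081]
 [ 1.     0.    -0.001 -0.   ]
 [ 0.001 -0.29   0.957 -0.169]
 [ 0.     0.     0.     1.   ]] 334.9834670528987
rack [([0.5949, -0.0223, -0.0015], 0.67)]
bay_floor [([0.6494, -0.0258, 0.005], 0.68)]
pin_left_tip []
pin_right_tip []
sleeve_left [([0.5572, 0.0917, 0.0388], 0.79)]
sleeve_right []
knob_left_grip [([0.558, 0.0427, 0.0708], 0.92)]
knob_mid_grip [([0.5584, -0.0282, 0.0745], 0.94)]
knob_right_grip [([0.5525, -0.0975, 0.0771], 0.87)]
```

View pics/w0.png

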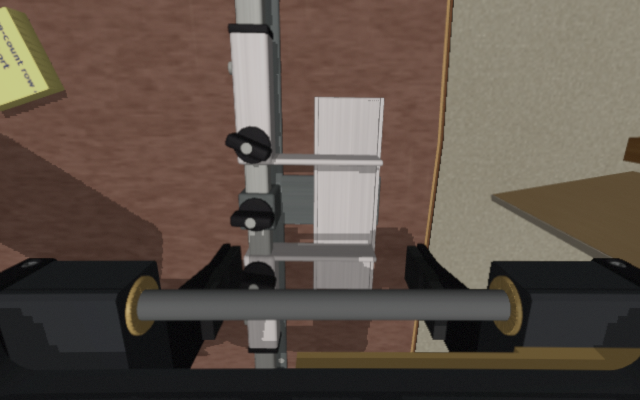

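Run:
```python
from h import *
s=bot.read_state();p=capture('wrist')
print('pin',unproj(p,s,[[229,68]],.038))
print('dots',unproj(p,s,[[246,148],[250,223],[253,289]],.085))
print('bar ends',unproj(p,s,[[229,140],[268,156],[233,217],[271,216]],.085))
print('band edges z54',unproj(p,s,[[230,30],[270,30],[249,348],[278,348]],.054))
g=cv2.resize(p['pixels'][0:360,200:400,::-1],None,fx=3,fy=3,interpolation=cv2.INTER_CUBIC)
cv2.imwrite('pics/w0a.png',g[:600]);
```

```text
pin [[0.53404655 0.11497417 0.038     ]]
dots [[ 0.55584167  0.04483569  0.085     ]
 [ 0.55488438 -0.02566784  0.085     ]
 [ 0.55350757 -0.09619417  0.085     ]]
bar ends [[ 0.54138394  0.05178733  0.085     ]
 [ 0.57498104  0.03778073  0.085     ]
 [ 0.53926813 -0.01967135  0.085     ]
 [ 0.57508834 -0.01867422  0.085     ]]
band edges z54 [[ 0.54177747  0.14444081  0.054     ]
 [ 0.57714041  0.14456047  0.054     ]
 [ 0.53686375 -0.19271298  0.054     ]
 [ 0.57098227 -0.19279214  0.054     ]]
```

View pics/w0a.png

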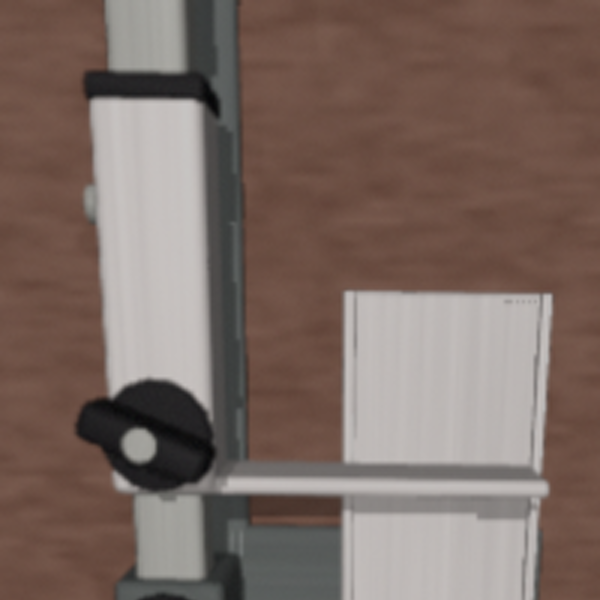

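Left of the frame in w0a, the left pin is at wrist pixel (229,68) and the left knob at (246,148). The rack yaw is about −0.95° and the tube axis is at x ≈ 0.555 where y = −0.026. I'm moving above the left pin.

Request:
{"fn": "jog_arm", "kwargs": {
  "rows": "0.7 0.2286 -0.1342 0.16 0 0 0.021;0.7 0.2286 -0.1342 0.19 0 0 0.021;0.7 0.2286 -0.1342 0.19 0 0 0.021;0.7 0.2286 -0.1342 0.19 0 0 0.021;0.7 0.2286 -0.1342 0.19 0 0 0.021;0.7 0.2286 -0.1342 0.19 0 0 0.021;0.7 0.2286 -0.1342 0.19 0 0 0.021"
}}

```text
time_s: 2.43
position: [0.5591, 0.1143, 0.1215]
tcp_rot: [[0.016, 1.0, 0.002], [1.0, -0.016, -0.0], [-0.0, 0.002, -1.0]]
force: [0.8, 0.1, 0.3]
opening: 0.708
grasp_force: 0.0
```

Run:
```python
from h import *
s=bot.read_state();p=capture('wrist'); save(p,'w1'); print(s['time_s'],s['position'],s['tcp_rot'],s['opening'],s['force'])
show(p,RK)
```

```text
2.4333 [0.55906547 0.11427299 0.12147558] [[ 1.58093765e-02  9.99873118e-01  1.95243572e-03]
 [ 9.99874982e-01 -1.58087798e-02 -3.20676320e-04]
 [-2.89770005e-04  1.95726132e-03 -9.99998043e-01]] 0.7076991668418874 [0.79027598 0.07738942 0.34717427]
rack [([0.5951, -0.0242, -0.0011], 0.64)]
bay_floor [([0.6481, -0.0275, 0.0047], 0.76)]
pin_left_tip [([0.5331, 0.116, 0.0391], 0.46)]
pin_right_tip []
sleeve_left [([0.5588, 0.0937, 0.0376], 0.87)]
sleeve_right []
knob_left_grip [([0.5604, 0.0418, 0.0698], 0.58)]
knob_mid_grip []
knob_right_grip []
```

View pics/w1.png

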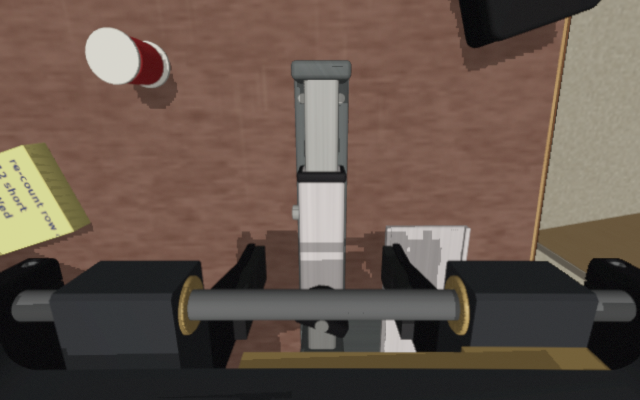

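Picture w1 shows the sleeve centred between the fingers, with the pin at (295,212) and the outer foot at (320,70). Checking the pin position before I descend.

Run:
```python
from h import *
s=bot.read_state();p=capture('wrist')
print('pin',unproj(p,s,[[293,212]],.038)); print('top edges',unproj(p,s,[[301,212],[346,212],[301,183],[346,183]],.054))
```

```text
pin [[0.53362807 0.11494674 0.038     ]]
top edges [[0.54115318 0.11993414 0.054     ]
 [0.57441045 0.11937251 0.054     ]
 [0.54195105 0.14184655 0.054     ]
 [0.57435213 0.1412984  0.054     ]]
```

Request:
{"fn": "jog_arm", "kwargs": {
  "rows": "0.7 0.0014 -0.003 0.08 0 0 0;0.7 0.0014 -0.003 0.161 0 0 0;0.7 0.0014 -0.003 0.161 0 0 0;0.7 0.0014 -0.003 0.161 0 0 0;0.7 0.0014 -0.003 0.161 0 0 0"
}}

```text
time_s: 3.4
position: [0.5573, 0.1151, 0.0418]
tcp_rot: [[0.016, 1.0, 0.002], [1.0, -0.016, 0.0], [0.0, 0.002, -1.0]]
force: [1.0, 0.4, 0.4]
opening: 0.696
grasp_force: 0.0
```

Request:
{"fn": "jog_arm", "kwargs": {
  "rows": "0 0 0 0 0 0 0;0 0 0 0 0 0 0;0 0 0 0 0 0 0;0 0 0 0 0 0 0;0 0 0 0 0 0 0;0 0 0 0 0 0 0;0 0 0 0 0 0 0;0 0 0 0 0 0 0"
}}

```text
time_s: 4.07
position: [0.5576, 0.1151, 0.0417]
tcp_rot: [[0.016, 1.0, 0.003], [1.0, -0.016, 0.0], [0.0, 0.003, -1.0]]
force: [0.1, 0.4, 5.9]
opening: 0.384
grasp_force: 30.0
```

Request:
{"fn": "jog_arm", "kwargs": {
  "rows": "0 0.008 0 0 0 0 0;0 0.016 0 0 0 0 0;0 0.026 0 0 0 0 0;0 0.036 0 0 0 0 0;0 0.046 0 0 0 0 0;0 0.056 0 0 0 0 0;0 0.066 0 0 0 0 0;0 0.076 0 0 0 0 0;0 0.086 0 0 0 0 0;0 0.094 0 0 0 0 0;0 0.1 0 0 0 0 0;0 0.1 0 0 0 0 0;0 0.1 0 0 0 0 0"
}}

```text
time_s: 5.15
position: [0.5581, 0.1534, 0.0399]
tcp_rot: [[0.009, 1.0, -0.002], [1.0, -0.009, -0.018], [-0.018, -0.002, -1.0]]
force: [2.4, -37.2, -1.8]
opening: 0.379
grasp_force: 29.9
```

Run:
```python
from h import *
s=bot.read_state();p=capture('wrist'); save(p,'w2'); print(s['position'],s['force'],s['moment'])
show(p,RK)
q=capture('scene');show(q,RK)
```

```text
[0.55805656 0.15335807 0.03994325] [  2.36749333 -37.20766179  -1.77965784] [-6.60772108e+00 -4.05015279e-01 -3.87371301e-03]
rack []
bay_floor []
pin_left_tip []
pin_right_tip []
sleeve_left [([0.5593, 0.0955, 0.0394], 0.62)]
sleeve_right []
knob_left_grip []
knob_mid_grip []
knob_right_grip []
rack [([0.5894, -0.0234, 0.0002], 0.84), ([0.4751, 0.3301, -0.0002], 0.65)]
bay_floor [([0.6466, -0.0303, 0.005], 0.86)]
pin_left_tip []
pin_right_tip []
sleeve_left [([0.5597, 0.0971, 0.0409], 0.93)]
sleeve_right [([0.5567, -0.1486, 0.0357], 0.67)]
knob_left_grip [([0.5566, 0.0496, 0.0749], 0.44)]
knob_mid_grip [([0.5537, -0.0266, 0.0812], 0.65)]
knob_right_grip [([0.5574, -0.0968, 0.0724], 0.51)]
```

View pics/w2.png

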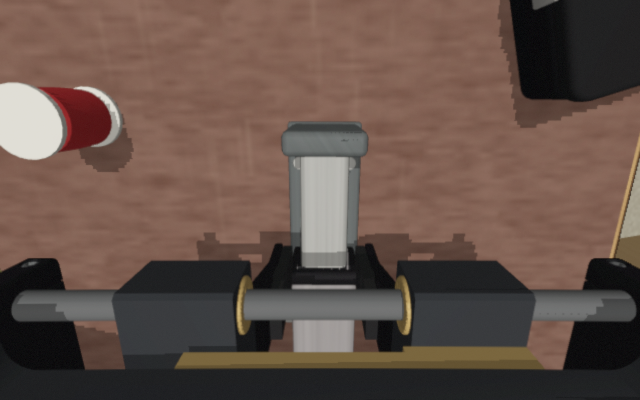

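In w2 the gripper has slid along the sleeve. The band is at (325,270) and the foot at (325,140). Measuring how far the sleeve moved.

Run:
```python
from h import *
s=bot.read_state();p=capture('wrist')
print('band outer/inner edge, foot',unproj(p,s,[[325,268],[325,280],[325,157]],.054))
```

```text
band outer/inner edge, foot [[0.55847106 0.15527155 0.054     ]
 [0.55841917 0.14836649 0.054     ]
 [0.55889598 0.21202477 0.054     ]]
```

Request:
{"fn": "jog_arm", "kwargs": {
  "rows": "0 -0.024 0 0 0 0 0;0 -0.024 0 0 0 0 0;0.7 -0.024 0 0 0 0 0;0.7 -0.024 0 0 0 0 0;0.7 -0.024 0 0 0 0 0;0.7 -0.024 0 0 0 0 0;0.7 -0.024 0 0 0 0 0;0.7 -0.1 0 -0.161 0 0 0;0.7 -0.1 0 -0.161 0 0 0;0.7 -0.1 0 -0.161 0 0 0;0.7 -0.1 0 -0.161 0 0 0;0.7 -0.1 0 -0.161 0 0 0"
}}

```text
time_s: 7.2
position: [0.5561, 0.1155, 0.1213]
tcp_rot: [[0.017, 1.0, 0.0], [1.0, -0.017, 0.0], [0.0, 0.0, -1.0]]
force: [-0.7, 0.5, 0.3]
opening: 0.704
grasp_force: 0.0
```

Run:
```python
from h import *
s=bot.read_state();p=capture('wrist'); print(s['position'],s['opening'],s['force'])
show(p,RK)
g=cv2.resize(p['pixels'][130:280,240:440,::-1],None,fx=4,fy=4,interpolation=cv2.INTER_CUBIC)
cv2.imwrite('pics/w3.png',g)
```

```text
[0.55613096 0.1154613  0.12134908] 0.7038824155033643 [-0.72976852  0.48931154  0.28842664]
rack []
bay_floor [([0.6496, -0.0276, 0.003], 0.85)]
pin_left_tip [([0.5354, 0.1159, 0.0385], 0.43)]
pin_right_tip []
sleeve_left [([0.5589, 0.0926, 0.0369], 0.93)]
sleeve_right []
knob_left_grip [([0.5618, 0.0498, 0.0701], 0.73)]
knob_mid_grip [([0.5963, -0.0219, -0.0005], 0.62)]
knob_right_grip []
```

View pics/w3.png

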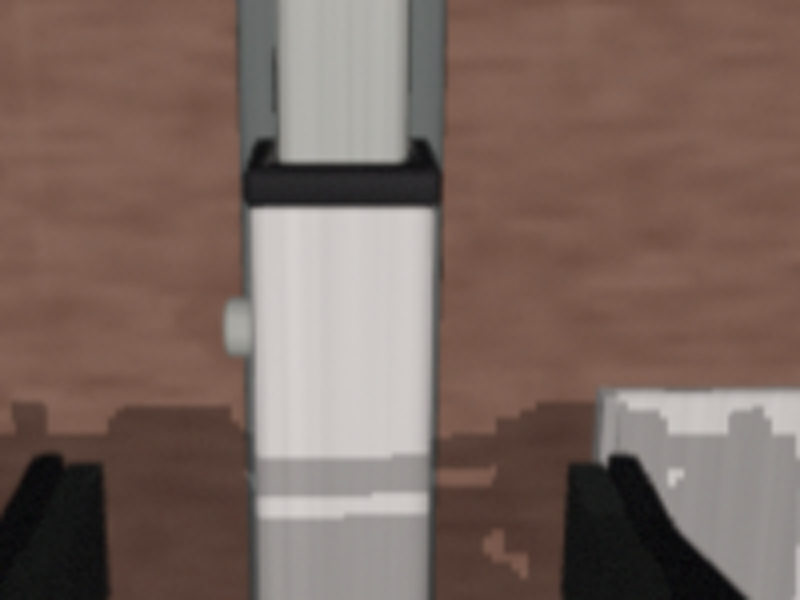

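In w3 the sleeve is still in its first hole with the pin out at wrist pixel (298,212), so the gripper slipped. I'll retry with small steps and check the force early.

Request:
{"fn": "jog_arm", "kwargs": {
  "rows": "0.7 0 0.0026 0.08 0 0 0;0.7 0 0.0026 0.16 0 0 0;0.7 0 0.0026 0.16 0 0 0;0.7 0 0.0026 0.16 0 0 0;0 0 0.0026 0.16 0 0 0;0 0 0.0026 0.16 0 0 0;0 0 0.0026 0.16 0 0 0;0 0 0.0026 0.16 0 0 0;0 0 0.0026 0.16 0 0 0;0 0 0.0026 0.16 0 0 0;0 0 0.0026 0.16 0 0 0;0 0 0.0026 0.16 0 0 0;0 0 0.0026 0.16 0 0 0;0 0 0.0026 0.16 0 0 0"
}}

```text
time_s: 8.87
position: [0.5576, 0.1151, 0.0427]
tcp_rot: [[0.016, 1.0, 0.001], [1.0, -0.016, -0.0], [-0.0, 0.001, -1.0]]
force: [-2.5, 0.5, 8.6]
opening: 0.383
grasp_force: 30.0
```

Request:
{"fn": "jog_arm", "kwargs": {
  "rows": "0 0.002 0 0 0 0 0;0 0.004 0 0 0 0 0;0 0.006 0 0 0 0 0;0 0.008 0 0 0 0 0;0 0.01 0 0 0 0 0;0 0.01 0 0 0 0 0"
}}

```text
time_s: 9.37
position: [0.5577, 0.1161, 0.0427]
tcp_rot: [[0.013, 1.0, -0.0], [1.0, -0.013, -0.006], [-0.006, -0.0, -1.0]]
force: [-2.5, -14.0, 9.2]
opening: 0.383
grasp_force: 30.0
```

Request:
{"fn": "jog_arm", "kwargs": {
  "rows": "0 -0.01 0 0 0 0 0;0.6 -0.01 0 0 0 0 0;0.6 -0.01 0 0 0 0 0;0.6 -0.01 0 0.01 0 0 0;0.6 -0.01 0 0.014 0 0 0;0.6 -0.01 0 0.014 0 0 0;0.6 -0.01 0 0.014 0 0 0;0 -0.01 0 0.014 0 0 0;0 -0.01 0 0.014 0 0 0;0 -0.01 0 0.014 0 0 0;0 -0.01 0 0.014 0 0 0;0 -0.01 0 0.014 0 0 0;0 -0.01 0 0.014 0 0 0;0 -0.01 0 0.014 0 0 0"
}}

```text
time_s: 10.53
position: [0.5576, 0.1152, 0.0338]
tcp_rot: [[0.017, 1.0, -0.0], [1.0, -0.017, 0.0], [0.0, -0.0, -1.0]]
force: [-0.8, 1.9, -3.2]
opening: 0.389
grasp_force: 30.0
```

Request:
{"fn": "jog_arm", "kwargs": {
  "rows": "0 0.002 0 0 0 0 0;0 0.004 0 0 0 0 0;0 0.006 0 0 0 0 0;0 0.008 0 0 0 0 0;0 0.01 0 0 0 0 0;0 0.01 0 0 0 0 0"
}}

```text
time_s: 11.03
position: [0.5577, 0.1202, 0.0338]
tcp_rot: [[0.016, 1.0, -0.0], [1.0, -0.016, 0.0], [-0.0, -0.0, -1.0]]
force: [-0.6, -1.0, -6.1]
opening: 0.388
grasp_force: 30.0
```

The lower grip frees it, and it now slides with about 1 N. I'll carry on to the full 50 mm.

Request:
{"fn": "jog_arm", "kwargs": {
  "rows": "0 0.006 0 0 0 0 0;0 0.014 0 0 0 0 0;0 0.022 0 0 0 0 0;0 0.03 0 0 0 0 0;0 0.038 0 0 0 0 0;0 0.046 0 0 0 0 0;0 0.054 0 0 0 0 0;0 0.062 0 0 0 0 0;0 0.07 0 0 0 0 0;0 0.078 0 0 0 0 0;0 0.084 0 0 0 0 0;0 0.088 0 0 0 0 0;0 0.09 0 0 0 0 0;0 0.09 0 0 0 0 0;0 0.09 0 0 0 0 0"
}}

```text
time_s: 12.28
position: [0.5584, 0.1655, 0.0339]
tcp_rot: [[0.017, 1.0, -0.0], [1.0, -0.017, 0.001], [0.001, -0.0, -1.0]]
force: [0.8, 2.0, -10.6]
opening: 0.384
grasp_force: 30.0
```

Request:
{"fn": "jog_arm", "kwargs": {
  "rows": "0.7 0 0 0 0 0 0;0.7 0 0 0 0 0 0;0.7 0 0 0 0 0 0;0.7 0 0 0 0 0 0;0.7 0 0 -0.08 0 0 0;0.7 0 0 -0.17 0 0 0;0.7 0 0 -0.17 0 0 0;0.7 0 0 -0.17 0 0 0;0.7 0 0 -0.17 0 0 0;0.7 0 0 -0.17 0 0 0"
}}

```text
time_s: 13.12
position: [0.5583, 0.1648, 0.1187]
tcp_rot: [[0.017, 1.0, -0.0], [1.0, -0.017, -0.0], [-0.0, -0.0, -1.0]]
force: [-0.0, 0.8, 0.1]
opening: 0.699
grasp_force: 0.0
```

Run:
```python
from h import *
s=bot.read_state();p=capture('wrist'); print(s['position'],s['opening'],s['force'])
show(p,['pin_left_tip','sleeve_left'])
g=cv2.resize(p['pixels'][130:280,240:440,::-1],None,fx=4,fy=4,interpolation=cv2.INTER_CUBIC)
cv2.imwrite('pics/w4.png',g)
```

```text
[0.55825847 0.16483137 0.11868236] 0.6988459687099955 [-0.04009424  0.7744867   0.13251635]
pin_left_tip [([0.5354, 0.1632, 0.0379], 0.65)]
sleeve_left [([0.562, 0.1418, 0.0364], 0.69)]
```

View pics/w4.png

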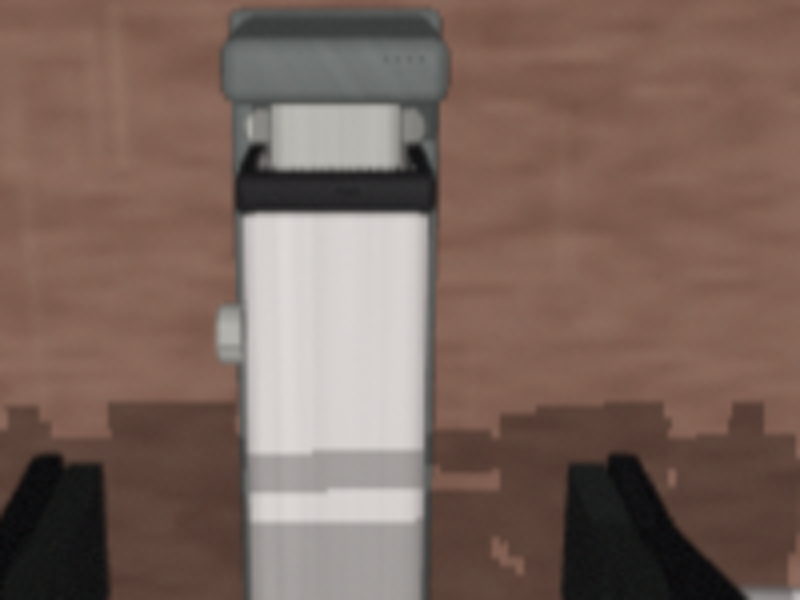

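w4 shows the left pin sprung out at wrist pixel (298,214), with the sleeve moved 50 mm and locked. Moving on to the right sleeve.

Request:
{"fn": "jog_arm", "kwargs": {
  "rows": "0.7 -0.66 0 0 0 0 0;0.7 -0.66 0 0 0 0 0;0.7 -0.66 0 0 0 0 0;0.7 -0.66 0 0 0 0 0;0.7 -0.66 0 0 0 0 0;0.7 -0.66 0 0 0 0 0;0.7 -0.66 0 0 0 0 0;0.7 -0.66 0 0 0 0 0;0.7 -0.66 0 0 0 0 0;0.7 -0.66 0 0 0 0 0;0.7 -0.66 0 0 0 0 0;0.7 -0.66 0 0 0 0 0"
}}

```text
time_s: 14.27
position: [0.5524, -0.1632, 0.1184]
tcp_rot: [[0.015, 1.0, -0.002], [1.0, -0.015, 0.001], [0.001, -0.002, -1.0]]
force: [0.0, 0.5, -0.7]
opening: 0.699
grasp_force: 0.0
```

Run:
```python
from h import *
s=bot.read_state();p=capture('wrist'); print(s['position'],s['opening'],s['force'])
show(p,['pin_right_tip','sleeve_right','knob_right_grip'])
save(p,'w5')
```

```text
[ 0.55237936 -0.16323455  0.11837908] 0.6990943881601516 [ 0.046662    0.46394153 -0.6622808 ]
pin_right_tip [([0.5521, -0.0954, 0.0768], 0.69), ([0.5312, -0.1652, 0.0355], 0.62)]
sleeve_right [([0.5534, -0.1467, 0.0385], 0.77)]
knob_right_grip []
```

View pics/w5.png

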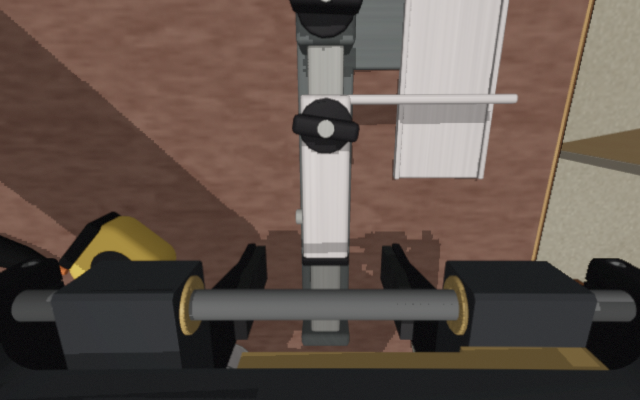

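Picture w5 shows the right pin at (298,216), the tape measure at (120,250) and the right knob at (326,129).

Run:
```python
from h import *
s=bot.read_state();p=capture('wrist')
print('pin, tape',unproj(p,s,[[298,216],[176,250]],.037)); print('top edges',unproj(p,s,[[303,216],[349,216],[303,250],[348,250]],.054))
print('knob dot, bar ends',unproj(p,s,[[326,129],[294,124],[358,131]],.085))
```

```text
pin, tape [[ 0.53246914 -0.16543857  0.037     ]
 [ 0.4325616  -0.19308013  0.037     ]]
top edges [[ 0.53759752 -0.15985594  0.054     ]
 [ 0.57139024 -0.16032216  0.054     ]
 [ 0.53673872 -0.18699603  0.054     ]
 [ 0.57084411 -0.18746131  0.054     ]]
knob dot, bar ends [[ 0.55506196 -0.09570481  0.085     ]
 [ 0.53629957 -0.09258377  0.085     ]
 [ 0.57395313 -0.09713088  0.085     ]]
```

Request:
{"fn": "jog_arm", "kwargs": {
  "rows": "0.7 -0.0046 0.0028 0.08 0 0 0;0.7 -0.0046 0.0028 0.169 0 0 0;0.7 -0.0046 0.0028 0.169 0 0 0;0.7 -0.0046 0.0028 0.169 0 0 0;0 -0.0046 0.0028 0.169 0 0 0;0 -0.0046 0.0028 0.169 0 0 0;0 -0.0046 0.0028 0.169 0 0 0;0 -0.0046 0.0028 0.169 0 0 0;0 -0.0046 0.0028 0.169 0 0 0;0 -0.0046 0.0028 0.169 0 0 0;0 -0.0046 0.0028 0.169 0 0 0;0 -0.0046 0.0028 0.169 0 0 0;0 -0.0046 0.0028 0.169 0 0 0"
}}

```text
time_s: 15.6
position: [0.5535, -0.1676, 0.037]
tcp_rot: [[0.015, 1.0, -0.001], [1.0, -0.015, -0.001], [-0.001, -0.001, -1.0]]
force: [-4.5, -0.9, 8.4]
opening: 0.382
grasp_force: 31.9
```

Request:
{"fn": "jog_arm", "kwargs": {
  "rows": "0 -0.002 0 0 0 0 0;0 -0.004 0 0 0 0 0;0 -0.006 0 0 0 0 0;0 -0.008 0 0 0 0 0;0 -0.01 0 0 0 0 0;0 -0.01 0 0 0 0 0"
}}

```text
time_s: 16.1
position: [0.5535, -0.1718, 0.037]
tcp_rot: [[0.016, 1.0, -0.001], [1.0, -0.016, 0.0], [0.0, -0.001, -1.0]]
force: [-4.5, 1.9, 9.3]
opening: 0.386
grasp_force: 32.6
```

Request:
{"fn": "jog_arm", "kwargs": {
  "rows": "0 -0.006 0 0 0 0 0;0 -0.014 0 0 0 0 0;0 -0.022 0 0 0 0 0;0 -0.03 0 0 0 0 0;0 -0.038 0 0 0 0 0;0 -0.046 0 0 0 0 0;0 -0.054 0 0 0 0 0;0 -0.062 0 0 0 0 0;0 -0.07 0 0 0 0 0;0 -0.078 0 0 0 0 0;0 -0.084 0 0 0 0 0;0 -0.088 0 0 0 0 0;0 -0.091 0 0 0 0 0;0 -0.091 0 0 0 0 0;0 -0.091 0 0 0 0 0"
}}

```text
time_s: 17.35
position: [0.5528, -0.2178, 0.0371]
tcp_rot: [[0.016, 1.0, -0.001], [1.0, -0.016, -0.001], [-0.001, -0.001, -1.0]]
force: [-4.2, 1.0, 8.4]
opening: 0.386
grasp_force: 31.9
```

Request:
{"fn": "jog_arm", "kwargs": {
  "rows": "0.7 0 0 0 0 0 0;0.7 0 0 0 0 0 0;0.7 0 0 0 0 0 0;0.7 0 0 0 0 0 0;0.7 0 0 -0.08 0 0 0;0.7 0 0 -0.17 0 0 0;0.7 0 0 -0.17 0 0 0;0.7 0 0 -0.17 0 0 0;0.7 0 0 -0.17 0 0 0;0.7 0 0 -0.17 0 0 0"
}}

```text
time_s: 18.18
position: [0.5527, -0.2172, 0.1189]
tcp_rot: [[0.016, 1.0, -0.002], [1.0, -0.016, 0.001], [0.001, -0.002, -1.0]]
force: [0.1, -0.2, -0.5]
opening: 0.7
grasp_force: 0.0
```

Run:
```python
from h import *
s=bot.read_state();p=capture('wrist'); print(s['position'],s['opening'],s['force'])
show(p,['pin_right_tip','sleeve_right','knob_right_grip'])
print([ (unproj(p,s,[[298,216]],.038))])
g=cv2.resize(p['pixels'][80:280,200:440,::-1],None,fx=3,fy=3,interpolation=cv2.INTER_CUBIC)
cv2.imwrite('pics/w6.png',g)
```

```text
[ 0.55269178 -0.21720721  0.11893072] 0.7004381095155989 [ 0.14949362 -0.2182098  -0.53816899]
pin_right_tip [([0.5296, -0.2129, 0.0382], 0.42)]
sleeve_right [([0.5509, -0.1951, 0.0372], 0.97)]
knob_right_grip [([0.5493, -0.149, 0.0768], 0.66)]
[array([[ 0.53208556, -0.21883246,  0.038     ]])]
```

View pics/w6.png

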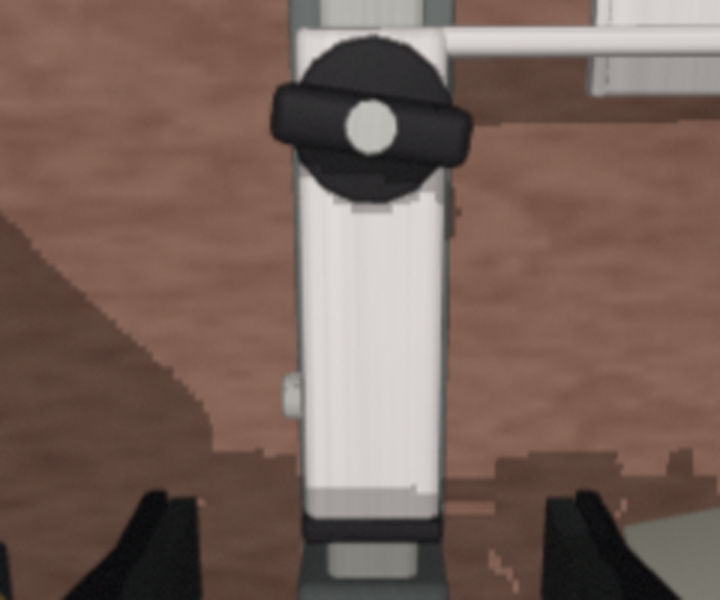

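w6 shows the right pin out at wrist pixel (297,212), so that sleeve is locked too. The right knob is centred at (324,122) with its bar turned about 10° clockwise.

Run:
```python
from h import *
s=bot.read_state();p=capture('wrist')
print('pin',unproj(p,s,[[295,212]],.038),'knob',unproj(p,s,[[323.7,122]],.085),unproj(p,s,[[295,117.3],[353,127]],.085), s['joint_positions'])
```

```text
pin [[ 0.53000909 -0.21535751  0.038     ]] knob [[ 0.55362563 -0.14555011  0.085     ]] [[ 0.53695645 -0.14263259  0.085     ]
 [ 0.57077494 -0.14867928  0.085     ]] [-3.22290402e+01  3.50789029e+01  9.15220854e+01  9.86642768e-04
  5.35483752e+01 -3.12790775e+01]
```

Request:
{"fn": "jog_arm", "kwargs": {
  "rows": "0.5 0.1432 -0.001 -0.02 0 0 -0.5;0.5 0.1432 -0.001 -0.02 0 0 -1;0.5 0.1432 -0.001 -0.02 0 0 -1;0.5 0.1432 -0.001 -0.02 0 0 -1;0.5 0.1432 -0.001 -0.02 0 0 -1;0.5 0.1432 -0.001 -0.02 0 0 -1;0.5 0.1432 -0.001 -0.02 0 0 -1;0.5 0.1432 -0.001 -0.02 0 0 -1;0.5 0.1432 -0.001 -0.02 0 0 -1"
}}

```text
time_s: 19.18
position: [0.5541, -0.1461, 0.1291]
tcp_rot: [[-0.694, 0.72, -0.001], [0.72, 0.694, 0.0], [0.001, -0.0, -1.0]]
force: [0.4, 0.2, 0.2]
opening: 0.498
grasp_force: 0.0
```

Request:
{"fn": "jog_arm", "kwargs": {
  "rows": "0.5 0 0 0 0 0 -0.796;0.5 0 0 0 0 0 -0.796;0.5 0 0 0 0 0 -0.796;0.5 0 0 0 0 0 -0.796;0.5 0 0 0 0 0 -0.796;0.5 0 0 0 0 0 -0.796;0.5 0 0 0 0 0 -0.796;0.5 0 0 0 0 0 -0.796"
}}

```text
time_s: 19.85
position: [0.5542, -0.1461, 0.1294]
tcp_rot: [[-0.984, 0.179, -0.0], [0.179, 0.984, 0.0], [0.0, 0.0, -1.0]]
force: [-0.6, -1.1, -0.4]
opening: 0.498
grasp_force: 0.0
```

Request:
{"fn": "jog_arm", "kwargs": {
  "rows": "0.5 0.002 0.0007 0.04 0 0 0;0.5 0.002 0.0007 0.083 0 0 0;0.5 0.002 0.0007 0.083 0 0 0;0 0.002 0.0007 0.083 0 0 0;0 0.002 0.0007 0.083 0 0 0;0 0.002 0.0007 0.083 0 0 0;0 0.002 0.0007 0.083 0 0 0;0 0.002 0.0007 0.083 0 0 0;0 0.002 0.0007 0.083 0 0 0;0 0.002 0.0007 0.083 0 0 0;0 0.002 0.0007 0.083 0 0 0"
}}

```text
time_s: 20.77
position: [0.5534, -0.1457, 0.0883]
tcp_rot: [[-0.984, 0.176, 0.0], [0.176, 0.984, -0.0], [-0.0, -0.0, -1.0]]
force: [0.5, -0.4, -0.4]
opening: 0.029
grasp_force: 0.0
```

Request:
{"fn": "jog_arm", "kwargs": {
  "rows": "0 0 0 0 0 0 0.1;0 0 0 0 0 0 0.2;0 0 0 0 0 0 0.3;0 0 0 0 0 0 0.4;0 0 0 0 0 0 0.5;0 0 0 0 0 0 0.6;0 0 0 0 0 0 0.7;0 0 0 0 0 0 0.8;0 0 0 0 0 0 0.9;0 0 0 0 0 0 1;0 0 0 0 0 0 1"
}}

```text
time_s: 21.68
position: [0.5533, -0.1456, 0.0881]
tcp_rot: [[-0.571, 0.821, -0.0], [0.821, 0.571, 0.0], [0.0, 0.0, -1.0]]
force: [-0.5, 0.4, 0.3]
opening: 0.004
grasp_force: 0.0
```

Run:
```python
from h import *
s=bot.read_state();p=capture('wrist'); print(s['position'],s['opening'],s['grasp_force'],s['force'])
q=capture('side');g=cv2.resize(q['pixels'][80:260,220:400,::-1],None,fx=2,fy=2,interpolation=cv2.INTER_CUBIC)
w=p['pixels'][:360,:440,::-1]
cv2.imwrite('pics/w7.png',np.hstack([w,g]))
show(q,['knob_right_grip','knob_mid_grip','knob_left_grip','sleeve_right'])
```

```text
[ 0.55334187 -0.14559005  0.08805648] 0.004286133918787825 0.0 [-0.48696834  0.44089189  0.28577912]
knob_right_grip [([0.5552, -0.1482, 0.0781], 0.48)]
knob_mid_grip [([0.6491, -0.0337, 0.01], 0.68), ([0.5523, -0.0284, 0.0719], 0.5)]
knob_left_grip [([0.5631, 0.0899, 0.0794], 0.4)]
sleeve_right [([0.5516, -0.1957, 0.0389], 0.6)]
```

View pics/w7.png

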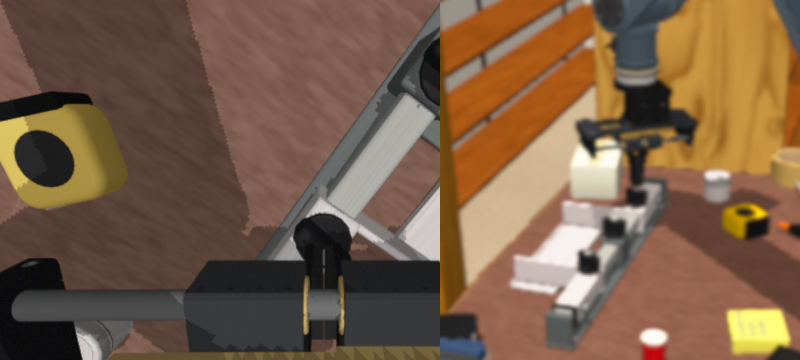

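w7 shows the fingers closed just above the unturned bar, so I was too high. I'll open, turn back and grip lower.

Request:
{"fn": "jog_arm", "kwargs": {
  "rows": "0.5 0 0 -0.04 0 0 0;0.5 0 0 -0.04 0 0 -0.4;0.5 0 0 -0.04 0 0 -1;0.5 0 0 -0.04 0 0 -1;0.5 0 0 -0.04 0 0 -1;0.5 0 0 -0.04 0 0 -1;0.5 0 0 -0.04 0 0 -1;0.5 0 0 -0.04 0 0 -1;0.5 0 0 -0.04 0 0 -1;0.5 0 0 -0.04 0 0 -1;0.5 0 0 0 0 0 -1;0.5 0 0 0.01 0 0 -1;0.5 0 0 0.018 0 0 -1;0.5 0 0 0.018 0 0 -1;0.5 0 0 0.018 0 0 -1"
}}

```text
time_s: 23.23
position: [0.5534, -0.1456, 0.0791]
tcp_rot: [[-0.984, 0.176, -0.0], [0.176, 0.984, 0.0], [0.0, 0.0, -1.0]]
force: [-0.1, 0.9, 0.3]
opening: 0.501
grasp_force: 0.0
```

Request:
{"fn": "jog_arm", "kwargs": {
  "rows": "0 0 0 0 0 0 0;0 0 0 0 0 0 0;0 0 0 0 0 0 0;0 0 0 0 0 0 0;0 0 0 0 0 0 0;0 0 0 0 0 0 0;0 0 0 0 0 0 0;0 0 0 0 0 0 0"
}}

```text
time_s: 23.9
position: [0.5534, -0.1456, 0.0791]
tcp_rot: [[-0.984, 0.176, 0.0], [0.176, 0.984, -0.0], [-0.0, -0.0, -1.0]]
force: [0.5, 0.0, -0.1]
opening: 0.031
grasp_force: 0.0
```

Run:
```python
from h import *
s=bot.read_state();p=capture('wrist'); save(p,'w8'); print(s['position'],s['opening'])
print(proj(p,s,[[.5533,-.1456,.085],[.5533,-.1456,.063],[.5529,-.0257*0-.1457,.057]]))
show(p,['knob_right_grip','sleeve_right'])
```

```text
[ 0.55335982 -0.14561805  0.07908667] 0.03115680327081204
[[321.35933376 262.78988587]
 [321.5510617  246.22175436]
 [321.32082759 241.72525766]]
knob_right_grip [([0.5507, -0.1478, 0.0789], 0.63)]
sleeve_right [([0.5542, -0.1985, 0.0382], 0.66), ([0.5514, -0.1476, 0.0763], 0.53)]
```

View pics/w8.png

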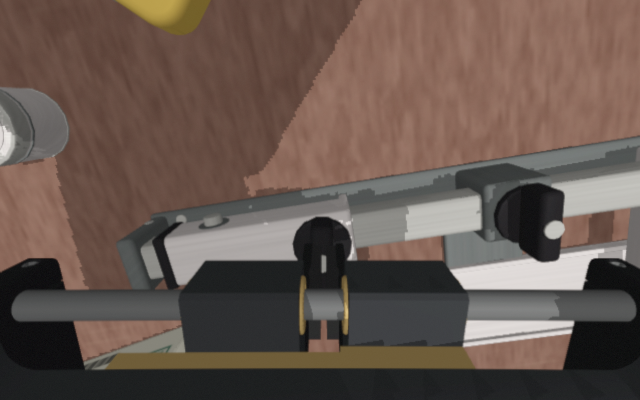

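w8 shows the fingers nearly closed over the knob at (323,240) with no bar between them, so the effective fingertips must be higher than I assumed. I'll open and lower in small steps, watching the force.

Request:
{"fn": "jog_arm", "kwargs": {
  "rows": "0.5 0 0 0 0 0 0;0.5 0 0 0 0 0 0;0.5 0 0 0 0 0 0;0.5 0 0 0 0 0 0;0.5 0 0 0 0 0 0;0.5 0 0 0 0 0 0;0.5 0 0 0 0 0 0;0.5 0 0 0 0 0 0;0.5 0 0 0.003 0 0 0;0.5 0 0 0.006 0 0 0;0.5 0 0 0.009 0 0 0;0.5 0 0 0.012 0 0 0;0.5 0 0 0.012 0 0 0"
}}

```text
time_s: 25.13
position: [0.5531, -0.1455, 0.0726]
tcp_rot: [[-0.984, 0.176, -0.001], [0.176, 0.984, 0.0], [0.001, 0.0, -1.0]]
force: [0.2, -0.1, -0.0]
opening: 0.502
grasp_force: 0.0
```

Request:
{"fn": "jog_arm", "kwargs": {
  "rows": "0 0 0 0 0 0 0;0 0 0 0 0 0 0;0 0 0 0 0 0 0;0 0 0 0 0 0 0;0 0 0 0 0 0 0;0 0 0 0 0 0 0;0 0 0 0 0 0 0;0 0 0 0 0 0 0"
}}

```text
time_s: 25.8
position: [0.5533, -0.1457, 0.0731]
tcp_rot: [[-0.984, 0.176, -0.0], [0.176, 0.984, -0.0], [0.0, -0.0, -1.0]]
force: [-0.2, 0.1, -0.1]
opening: 0.129
grasp_force: 30.0
```

Now the bar is between the pads (11 mm). I'll go 6 mm lower for a better hold, then turn.

Request:
{"fn": "jog_arm", "kwargs": {
  "rows": "0.4 0 0 0 0 0 0;0.4 0 0 0 0 0 0;0.4 0 0 0 0 0 0;0.4 0 0 0.004 0 0 0;0.4 0 0 0.008 0 0 0;0.4 0 0 0.012 0 0 0;0.4 0 0 0.012 0 0 0;0 0 0 0.012 0 0 0;0 0 0 0.012 0 0 0;0 0 0 0.012 0 0 0;0 0 0 0.012 0 0 0;0 0 0 0.012 0 0 0;0 0 0 0.012 0 0 0;0 0 0 0.012 0 0 0"
}}

```text
time_s: 26.97
position: [0.5534, -0.1457, 0.0671]
tcp_rot: [[-0.984, 0.176, 0.0], [0.176, 0.984, -0.0], [-0.0, -0.0, -1.0]]
force: [0.4, 1.2, 0.5]
opening: 0.136
grasp_force: 30.0
```

Request:
{"fn": "jog_arm", "kwargs": {
  "rows": "0 0 0 0 0 0 0.1;0 0 0 0 0 0 0.2;0 0 0 0 0 0 0.3;0 0 0 0 0 0 0.4;0 0 0 0 0 0 0.5;0 0 0 0 0 0 0.6;0 0 0 0 0 0 0.7;0 0 0 0 0 0 0.8;0 0 0 0 0 0 0.9;0 0 0 0 0 0 1;0 0 0 0 0 0 1"
}}

```text
time_s: 27.88
position: [0.5536, -0.1454, 0.0671]
tcp_rot: [[-0.57, 0.821, 0.0], [0.821, 0.57, 0.0], [-0.0, 0.001, -1.0]]
force: [0.2, 1.0, 0.1]
opening: 0.131
grasp_force: 30.0
```

Request:
{"fn": "jog_arm", "kwargs": {
  "rows": "0 0 0 0 0 0 0.1;0 0 0 0 0 0 0.2;0 0 0 0 0 0 0.3;0 0 0 0 0 0 0.4;0 0 0 0 0 0 0.5;0 0 0 0 0 0 0.6;0 0 0 0 0 0 0.7;0 0 0 0 0 0 0.8;0 0 0 0 0 0 0.9;0 0 0 0 0 0 1;0 0 0 0 0 0 1"
}}

```text
time_s: 28.8
position: [0.5538, -0.1454, 0.0671]
tcp_rot: [[0.176, 0.984, 0.001], [0.984, -0.176, 0.0], [0.0, 0.001, -1.0]]
force: [1.8, 1.1, -1.1]
opening: 0.136
grasp_force: 30.0
```

Request:
{"fn": "jog_arm", "kwargs": {
  "rows": "0 0 0 0 0 0 0.1;0 0 0 0 0 0 0.2;0 0 0 0 0 0 0.3;0 0 0 0 0 0 0.4;0 0 0 0 0 0 0.5;0 0 0 0 0 0 0.6;0 0 0 0 0 0 0.7;0 0 0 0 0 0 0.76;0 0 0 0 0 0 0.82;0 0 0 0 0 0 0.86;0 0 0 0 0 0 0.9;0 0 0 0 0 0 0.9"
}}

```text
time_s: 29.8
position: [0.5541, -0.1457, 0.0672]
tcp_rot: [[0.77, 0.638, 0.001], [0.638, -0.77, -0.001], [0.0, 0.002, -1.0]]
force: [2.5, 0.8, -0.6]
opening: 0.141
grasp_force: 31.2
```

Run:
```python
from h import *
s=bot.read_state(); print(s['joint_positions'],s['moment'],s['opening'], np.degrees(np.arctan2(s['tcp_rot'][1][1],s['tcp_rot'][0][1])))
```

```text
[-2.58940429e+01  3.82369438e+01  9.65430320e+01 -1.79005919e-02
  4.51268093e+01  2.44415455e+01] [ 0.28695525 -0.3319011   0.66313963] 0.1408203339533365 -50.32299045993331
```

The right knob is at its stop: moment 0.66 Nm and the tool a few degrees past it. On to the mid knob.

Request:
{"fn": "jog_arm", "kwargs": {
  "rows": "0.5 0 0 0 0 0 -0.08;0.5 0 0 0 0 0 -0.08;0.5 0 0 0 0 0 -0.08;0.5 0 0 0 0 0 -0.08;0.5 0 0 0 0 0 -0.08;0.5 0 0 0 0 0 -0.08;0.5 0 0 -0.06 0 0 -0.08;0.5 0 0 -0.12 0 0 -0.08;0.5 0 0 -0.12 0 0 -0.08;0.5 0.155 -0.184 -0.12 0 0 -0.5;0.5 0.155 -0.184 -0.12 0 0 -1;0.5 0.155 -0.184 -0.12 0 0 -1;0.5 0.155 -0.184 -0.12 0 0 -1;0.5 0.155 -0.184 -0.12 0 0 -1;0.5 0.155 -0.184 -0.12 0 0 -1;0.5 0.155 -0.184 -0.12 0 0 -1;0.5 0.155 -0.184 -0.12 0 0 -1"
}}

```text
time_s: 31.22
position: [0.5547, -0.0253, 0.1268]
tcp_rot: [[0.101, 0.995, -0.0], [0.995, -0.101, 0.0], [0.0, -0.0, -1.0]]
force: [0.9, 0.0, -0.0]
opening: 0.497
grasp_force: 0.0
```

Request:
{"fn": "jog_arm", "kwargs": {
  "rows": "0.5 0 0 0 0 0 -1;0.5 0 0 0 0 0 -1;0.5 0 0 0 0 0 -1;0.5 0 0 0 0 0 -1;0.5 0 0 0 0 0 -1;0.5 0 0 0 0 0 -1;0.5 0 0 0 0 0 -1;0.5 0 0 0 0 0 -1"
}}

```text
time_s: 31.88
position: [0.5548, -0.0257, 0.1269]
tcp_rot: [[-0.633, 0.775, -0.0], [0.775, 0.633, 0.0], [0.0, -0.0, -1.0]]
force: [-0.1, -0.0, 0.5]
opening: 0.504
grasp_force: 0.0
```

Request:
{"fn": "jog_arm", "kwargs": {
  "rows": "0.5 0 0 0 0 0 -1;0.5 0 0 0 0 0 -1;0.5 0 0 0 0 0 -1;0.5 0 0 0 0 0 -1;0.5 0 0 0 0 0 -1;0.5 0 0 0 0 0 -1;0.5 0 0 0 0 0 -1;0.5 0 0 0 0 0 -1"
}}

```text
time_s: 32.55
position: [0.5549, -0.0256, 0.1269]
tcp_rot: [[-0.995, 0.101, -0.0], [0.101, 0.995, 0.0], [0.0, 0.0, -1.0]]
force: [-0.6, 0.2, 0.2]
opening: 0.502
grasp_force: 0.0
```

Request:
{"fn": "jog_arm", "kwargs": {
  "rows": "0.5 0 0 0.06 0 0 0;0.5 0 0 0.09 0 0 0;0.5 0 0 0.12 0 0 0;0.5 0 0 0.12 0 0 0;0 0 0 0.12 0 0 0;0 0 0 0.12 0 0 0;0 0 0 0.12 0 0 0;0 0 0 0.12 0 0 0;0 0 0 0.12 0 0 0;0 0 0 0.12 0 0 0;0 0 0 0.12 0 0 0;0 0 0 0.12 0 0 0;0 0 0 0.12 0 0 0"
}}

```text
time_s: 33.63
position: [0.5552, -0.0262, 0.0678]
tcp_rot: [[-0.995, 0.098, 0.001], [0.098, 0.995, -0.001], [-0.001, -0.001, -1.0]]
force: [-1.9, -3.7, 5.7]
opening: 0.131
grasp_force: 29.9
```

Request:
{"fn": "jog_arm", "kwargs": {
  "rows": "0 0 0 0 0 0 0.1;0 0 0 0 0 0 0.2;0 0 0 0 0 0 0.3;0 0 0 0 0 0 0.4;0 0 0 0 0 0 0.5;0 0 0 0 0 0 0.6;0 0 0 0 0 0 0.7;0 0 0 0 0 0 0.8;0 0 0 0 0 0 0.9;0 0 0 0 0 0 1;0 0 0 0 0 0 1"
}}

```text
time_s: 34.55
position: [0.5553, -0.026, 0.0677]
tcp_rot: [[-0.632, 0.775, 0.001], [0.775, 0.632, -0.001], [-0.001, 0.0, -1.0]]
force: [-1.6, -3.5, 5.9]
opening: 0.132
grasp_force: 29.9
```

Request:
{"fn": "jog_arm", "kwargs": {
  "rows": "0 0 0 0 0 0 0.1;0 0 0 0 0 0 0.2;0 0 0 0 0 0 0.3;0 0 0 0 0 0 0.4;0 0 0 0 0 0 0.5;0 0 0 0 0 0 0.6;0 0 0 0 0 0 0.7;0 0 0 0 0 0 0.8;0 0 0 0 0 0 0.9;0 0 0 0 0 0 1;0 0 0 0 0 0 1"
}}

```text
time_s: 35.47
position: [0.5556, -0.0259, 0.0677]
tcp_rot: [[0.101, 0.995, 0.002], [0.995, -0.101, -0.001], [-0.001, 0.002, -1.0]]
force: [-1.0, -3.3, 4.7]
opening: 0.132
grasp_force: 29.9
```

Request:
{"fn": "jog_arm", "kwargs": {
  "rows": "0 0 0 0 0 0 0.1;0 0 0 0 0 0 0.2;0 0 0 0 0 0 0.3;0 0 0 0 0 0 0.4;0 0 0 0 0 0 0.5;0 0 0 0 0 0 0.6;0 0 0 0 0 0 0.7;0 0 0 0 0 0 0.8;0 0 0 0 0 0 0.86;0 0 0 0 0 0 0.92;0 0 0 0 0 0 0.97;0 0 0 0 0 0 0.98"
}}

```text
time_s: 36.47
position: [0.5559, -0.026, 0.0677]
tcp_rot: [[0.762, 0.648, 0.002], [0.648, -0.762, -0.002], [0.001, 0.003, -1.0]]
force: [-1.3, -3.4, 5.4]
opening: 0.134
grasp_force: 30.7
```

Run:
```python
from h import *
s=bot.read_state(); print(s['joint_positions'],s['moment'],s['opening'], np.degrees(np.arctan2(s['tcp_rot'][1][1],s['tcp_rot'][0][1])))
```

```text
[-1.41466208e+01  3.73277604e+01  9.89872200e+01 -8.61122372e-02
  4.35422096e+01  3.55557303e+01] [-0.66140655  0.09283373  0.56435347] 0.13410292562972803 -49.64005064486037
```

Mid knob is at its stop (0.56 Nm). Now the left knob.

Request:
{"fn": "jog_arm", "kwargs": {
  "rows": "0.5 0 0 0 0 0 -0.08;0.5 0 0 0 0 0 -0.08;0.5 0 0 0 0 0 -0.08;0.5 0 0 0 0 0 -0.08;0.5 0 0 0 0 0 -0.08;0.5 0 0 0 0 0 -0.08;0.5 0 0 -0.06 0 0 -0.08;0.5 0 0 -0.12 0 0 -0.08;0.5 0 0 -0.12 0 0 -0.08;0.5 0.158 -0.182 -0.12 0 0 -0.5;0.5 0.158 -0.182 -0.12 0 0 -1;0.5 0.158 -0.182 -0.12 0 0 -1;0.5 0.158 -0.182 -0.12 0 0 -1;0.5 0.158 -0.182 -0.12 0 0 -1;0.5 0.158 -0.182 -0.12 0 0 -1;0.5 0.158 -0.182 -0.12 0 0 -1;0.5 0.158 -0.182 -0.12 0 0 -1"
}}

```text
time_s: 37.88
position: [0.5561, 0.0953, 0.1267]
tcp_rot: [[0.085, 0.996, -0.001], [0.996, -0.085, 0.0], [0.0, -0.001, -1.0]]
force: [0.0, 0.5, 0.3]
opening: 0.501
grasp_force: 0.0
```

Request:
{"fn": "jog_arm", "kwargs": {
  "rows": "0.5 0 0 0 0 0 -1;0.5 0 0 0 0 0 -1;0.5 0 0 0 0 0 -1;0.5 0 0 0 0 0 -1;0.5 0 0 0 0 0 -1;0.5 0 0 0 0 0 -1;0.5 0 0 0 0 0 -1;0.5 0 0 0 0 0 -1"
}}

```text
time_s: 38.55
position: [0.5563, 0.0948, 0.1269]
tcp_rot: [[-0.644, 0.765, -0.0], [0.765, 0.644, 0.0], [0.0, -0.0, -1.0]]
force: [-1.7, -0.0, -0.9]
opening: 0.501
grasp_force: 0.0
```

Request:
{"fn": "jog_arm", "kwargs": {
  "rows": "0.5 0 0 0 0 0 -0.6;0.5 0 0 0 0 0 -0.6;0.5 0 0 0 0 0 -0.6;0.5 0 0 0 0 0 -0.6;0.5 0 0 0 0 0 -0.6;0.5 0 0 0 0 0 -0.6"
}}

```text
time_s: 39.05
position: [0.5563, 0.095, 0.127]
tcp_rot: [[-0.92, 0.391, -0.0], [0.391, 0.92, 0.0], [0.0, 0.0, -1.0]]
force: [0.4, 0.1, 0.4]
opening: 0.5
grasp_force: 0.0
```

Run:
```python
from h import *
s=bot.read_state();p=capture('wrist'); print(s['position'],s['opening'], np.degrees(np.arctan2(s['tcp_rot'][1][1],s['tcp_rot'][0][1])))
show(p,['knob_left_grip','knob_mid_grip']); print(proj(p,s,[[.5571,.0943,.085]]))
```

```text
[0.5563486  0.0949818  0.12695518] 0.5004612341358667 66.99685630375348
knob_left_grip [([0.5616, 0.0953, 0.0706], 0.65)]
knob_mid_grip []
[[321.49827036 232.46942286]]
```

Request:
{"fn": "jog_arm", "kwargs": {
  "rows": "0.5 -0.002 0 0.06 0 0 0;0.5 -0.002 0 0.09 0 0 0;0.5 -0.002 0 0.12 0 0 0;0.5 -0.002 0 0.12 0 0 0;0 -0.002 0 0.12 0 0 0;0 -0.002 0 0.12 0 0 0;0 -0.002 0 0.12 0 0 0;0 -0.002 0 0.12 0 0 0;0 -0.002 0 0.12 0 0 0;0 -0.002 0 0.12 0 0 0;0 -0.002 0 0.12 0 0 0;0 -0.002 0 0.12 0 0 0;0 -0.002 0 0.12 0 0 0"
}}

```text
time_s: 40.28
position: [0.5575, 0.0947, 0.0677]
tcp_rot: [[-0.922, 0.386, 0.001], [0.386, 0.922, -0.0], [-0.001, 0.0, -1.0]]
force: [-1.1, 0.3, 6.0]
opening: 0.13
grasp_force: 30.0
```

Request:
{"fn": "jog_arm", "kwargs": {
  "rows": "0 0 0 0 0 0 0.1;0 0 0 0 0 0 0.2;0 0 0 0 0 0 0.3;0 0 0 0 0 0 0.4;0 0 0 0 0 0 0.5;0 0 0 0 0 0 0.6;0 0 0 0 0 0 0.7;0 0 0 0 0 0 0.8;0 0 0 0 0 0 0.9;0 0 0 0 0 0 1;0 0 0 0 0 0 1"
}}

```text
time_s: 41.2
position: [0.5574, 0.0946, 0.0677]
tcp_rot: [[-0.377, 0.926, 0.0], [0.926, 0.377, -0.0], [-0.0, 0.0, -1.0]]
force: [-1.3, -1.0, 6.2]
opening: 0.132
grasp_force: 30.0
```

Request:
{"fn": "jog_arm", "kwargs": {
  "rows": "0 0 0 0 0 0 0.1;0 0 0 0 0 0 0.2;0 0 0 0 0 0 0.3;0 0 0 0 0 0 0.4;0 0 0 0 0 0 0.5;0 0 0 0 0 0 0.6;0 0 0 0 0 0 0.7;0 0 0 0 0 0 0.8;0 0 0 0 0 0 0.9;0 0 0 0 0 0 1;0 0 0 0 0 0 1"
}}

```text
time_s: 42.12
position: [0.5573, 0.0946, 0.0677]
tcp_rot: [[0.389, 0.921, 0.0], [0.921, -0.389, -0.0], [-0.0, 0.0, -1.0]]
force: [-1.7, -2.0, 6.7]
opening: 0.134
grasp_force: 30.0
```

Request:
{"fn": "jog_arm", "kwargs": {
  "rows": "0 0 0 0 0 0 0.1;0 0 0 0 0 0 0.2;0 0 0 0 0 0 0.3;0 0 0 0 0 0 0.4;0 0 0 0 0 0 0.48;0 0 0 0 0 0 0.54;0 0 0 0 0 0 0.58;0 0 0 0 0 0 0.61;0 0 0 0 0 0 0.61"
}}

```text
time_s: 42.87
position: [0.5573, 0.0947, 0.0676]
tcp_rot: [[0.766, 0.642, 0.0], [0.642, -0.766, -0.001], [-0.0, 0.001, -1.0]]
force: [-1.1, -0.5, 7.0]
opening: 0.137
grasp_force: 30.8
```

Run:
```python
from h import *
s=bot.read_state(); print(s['joint_positions'],s['moment'],s['opening'], np.degrees(np.arctan2(s['tcp_rot'][1][1],s['tcp_rot'][0][1])))
```

```text
[-1.65249959e+00  3.78200753e+01  9.75984182e+01 -7.02257897e-02
  4.45623086e+01  4.84363879e+01] [0.01864967 0.27295746 0.5196624 ] 0.1365381625711154 -50.038852751018965
```

All three knobs are tight. Rising and re-locating the tins.

Request:
{"fn": "jog_arm", "kwargs": {
  "rows": "0.5 0 0 0 0 0 -0.08;0.5 0 0 0 0 0 -0.08;0.5 0 0 0 0 0 -0.08;0.5 0 0 0 0 0 -0.08;0.5 0 0 0 0 0 -0.08;0.5 0 0 0 0 0 -0.08;0.5 0 0 -0.06 0 0 -0.08;0.5 0 0 -0.12 0 0 -0.08;0.95 0 0 -0.3 0 0 -0.5;0.95 0 0 -0.3 0 0 -1;0.95 0 0 -0.3 0 0 -1;0.95 0 0 -0.3 0 0 -1;0.95 0 0 -0.3 0 0 -1;0.95 0 0 -0.3 0 0 -1;0.95 0 0 -0.3 0 0 -1;0.95 0 0 -0.3 0 0 -1;0.95 0 0 -0.3 0 0 -1;0.95 0 0 -0.3 0 0 -1"
}}

```text
time_s: 44.37
position: [0.5572, 0.0948, 0.2169]
tcp_rot: [[0.092, 0.996, -0.0], [0.996, -0.092, 0.0], [0.0, -0.0, -1.0]]
force: [0.2, 0.5, 0.4]
opening: 0.947
grasp_force: 0.0
```

Run:
```python
from h import *
s=bot.read_state(); print(s['position'],s['tcp_rot'])
import cv2
for c in ['scene','side']:
    p=capture(c)
    ks=['tin_1','spool','mug_1']
    show(p,['tin_1','mug_1']); show(p,['tin_1'],search_frame)
    for d in outline_of('tin_1',p):
        m=d['region']; ys,xs=np.nonzero(m); hsv=cv2.cvtColor(p['pixels'],cv2.COLOR_RGB2HSV)[m]
        print(round(d['conf'],2),(xs.min(),xs.max(),ys.min(),ys.max()),np.median(hsv,0), unproj(p,s,[[xs.mean(),ys.mean()]],.022).round(3))
```

```text
[0.55722025 0.09478639 0.21686823] [[ 9.17340366e-02  9.95783493e-01 -3.17446185e-04]
 [ 9.95783544e-01 -9.17340300e-02  3.52623578e-05]
 [ 5.99305598e-06 -3.19342445e-04 -9.99999949e-01]]
tin_1 [([0.4762, 0.3324, -0.0004], 0.74), ([0.45, -0.3396, 0.0016], 0.7), ([0.4424, 0.4886, -0.004], 0.65), ([0.5068, 0.426, -0.0005], 0.54)]
mug_1 [([0.3254, 0.4352, -0.0014], 0.6)]
tin_1 [([0.446, -0.3445, 0.0467], 0.92), ([0.437, 0.4683, 0.0332], 0.8), ([0.4721, 0.3136, 0.0395], 0.61), ([0.5037, 0.4111, 0.0371], 0.49), ([0.5531, -0.0511, 0.0312], 0.41)]
0.73 (np.int64(376), np.int64(399), np.int64(314), np.int64(343)) [  7.  14. 214.] [[ 0.453 -0.335  0.022]]
0.7 (np.int64(266), np.int64(281), np.int64(134), np.int64(151)) [110.  199.5 128. ] [[0.511 0.434 0.022]]
0.55 (np.int64(371), np.int64(384), np.int64(229), np.int64(246)) [105.  21.  41.] [[ 0.58  -0.115  0.022]]
0.52 (np.int64(268), np.int64(284), np.int64(151), np.int64(170)) [  8.  16. 137.] [[0.477 0.335 0.022]]
tin_1 [([0.4747, 0.3279, -0.0004], 0.81), ([0.444, 0.4843, 0.0049], 0.67), ([0.4525, -0.3335, -0.0006], 0.61), ([0.5088, 0.4255, -0.0014], 0.56), ([0.5596, 0.1465, 0.0347], 0.29)]
mug_1 [([0.325, 0.4353, 0.0013], 0.69)]
tin_1 [([0.4711, 0.342, 0.0418], 0.89), ([0.4383, 0.5032, 0.045], 0.72), ([0.4436, -0.3161, 0.0305], 0.63), ([0.5048, 0.441, 0.039], 0.58)]
0.78 (np.int64(285), np.int64(307), np.int64(262), np.int64(288)) [ 10.  22. 192.] [[0.472 0.328 0.022]]
0.74 (np.int64(275), np.int64(299), np.int64(305), np.int64(335)) [109.  219.  185.5] [[0.441 0.485 0.022]]
0.68 (np.int64(257), np.int64(280), np.int64(283), np.int64(312)) [109. 218. 183.] [[0.508 0.426 0.022]]
0.46 (np.int64(353), np.int64(365), np.int64(165), np.int64(180)) [ 10.  23. 184.] [[ 0.449 -0.342  0.022]]
```

Run:
```python
from h import *
s=bot.read_state(); p=capture('side'); q=capture('scene')
hsv=cv2.cvtColor(p['pixels'],cv2.COLOR_RGB2HSV); 
def red(h,x0,x1,y0,y1):
    m=(((h[...,0]<8)|(h[...,0]>172))&(h[...,1]>170)&(h[...,2]>80)); ys,xs=np.nonzero(m[y0:y1,x0:x1]); return xs.mean()+x0,ys.mean()+y0,len(xs)
a=red(hsv,310,345,240,275); b=red(cv2.cvtColor(q['pixels'],cv2.COLOR_RGB2HSV),260,290,170,200)
print(a,b,unproj(p,s,[a[:2]],.024),unproj(q,s,[b[:2]],.024))
```

```text
(np.float64(326.1578947368421), np.float64(257.41052631578947), 95) (np.float64(273.60714285714283), np.float64(185.67857142857142), 56) [[0.41954308 0.23409994 0.024     ]] [[0.41958749 0.21833204 0.024     ]]
```

Request:
{"fn": "jog_arm", "kwargs": {
  "rows": "0.85 0.453 -0.2066 0.03 0 0 -1;0.85 0.453 -0.2066 0.03 0 0 -1;0.85 0.453 -0.2066 0.03 0 0 -1;0.85 0.453 -0.2066 0.03 0 0 -1;0.85 0.453 -0.2066 0.03 0 0 -1;0.85 0.453 -0.2066 0.03 0 0 -1;0.85 0.453 -0.2066 0.03 0 0 -1;0.85 0.453 -0.2066 0.03 0 0 -1;0.85 0.453 -0.2066 0.03 0 0 -1;0.85 0.453 -0.2066 0.03 0 0 -1;0.85 0.453 -0.2066 0.03 0 0 -1;0.85 0.453 -0.2066 0.03 0 0 -1"
}}

```text
time_s: 45.97
position: [0.4755, 0.3285, 0.2021]
tcp_rot: [[-0.638, 0.77, 0.0], [0.77, 0.638, -0.0], [-0.0, 0.0, -1.0]]
force: [-0.3, -0.1, -0.2]
opening: 0.85
grasp_force: 0.0
```

Request:
{"fn": "jog_arm", "kwargs": {
  "rows": "0.85 0 0 0 0 0 -1;0.85 0 0 0 0 0 -1;0.85 0 0 0 0 0 -1;0.85 0 0 0 0 0 -1;0.85 0 0 0 0 0 -1;0.85 0 0 0 0 0 -1;0.85 0 0 0 0 0 -1;0.85 0 0 0 0 0 -1;0.85 0 0 0 0 0 -1"
}}

```text
time_s: 46.72
position: [0.4753, 0.329, 0.2021]
tcp_rot: [[-0.996, 0.093, 0.0], [0.093, 0.996, 0.0], [-0.0, 0.0, -1.0]]
force: [-0.1, 0.1, -0.2]
opening: 0.847
grasp_force: 0.0
```

```bash
cat >> h.py <<'E'
def tin(c):
    s=bot.read_state(); p=capture(c)
    print(s['position'],s['tcp_rot'])
    show(p,['tin_1']); 
    for d in outline_of('tin_1',p):
        m=d['region']; ys,xs=np.nonzero(m); hsv=cv2.cvtColor(p['pixels'],cv2.COLOR_RGB2HSV)[m]
        print(round(d['conf'],2),(int(xs.min()),int(xs.max()),int(ys.min()),int(ys.max())),np.median(hsv,0), unproj(p,s,[[xs.mean(),ys.mean()]],.026).round(4))
    return s,p
E
python3 -c "
from h import *
s,p=tin('wrist')"
```

```text
[0.47525454 0.32896747 0.20211642] [[-9.95664176e-01  9.30206535e-02  7.96129087e-05]
 [ 9.30206579e-02  9.95664177e-01  5.44014795e-05]
 [-7.42072600e-05  6.15712494e-05 -9.99999995e-01]]
tin_1 [([0.4404, 0.4824, 0.0052], 0.9), ([0.4775, 0.3296, 0.0029], 0.67), ([0.5073, 0.432, -0.002], 0.62)]
0.97 (387, 447, 177, 235) [109. 164. 193.] [[0.5073 0.4279 0.026 ]]
0.64 (439, 511, 110, 168) [109. 159. 196.] [[0.4416 0.487  0.026 ]]
0.6 (298, 350, 155, 212) [ 10.  10. 159.] [[0.4742 0.3313 0.026 ]]
```

Request:
{"fn": "jog_arm", "kwargs": {
  "rows": "0.85 0 0.003 0.08 0 0 -0.09;0.85 0 0.003 0.16 0 0 -0.09;0.85 0 0.003 0.22 0 0 -0.09;0.85 0 0.003 0.28 0 0 -0.09;0.85 0 0.003 0.32 0 0 -0.09;0.85 0 0.003 0.345 0 0 -0.09;0.85 0 0.003 0.345 0 0 -0.09;0.85 0 0.003 0.345 0 0 -0.09"
}}

```text
time_s: 47.53
position: [0.4751, 0.3312, 0.0295]
tcp_rot: [[-1.0, 0.02, -0.0], [0.02, 1.0, -0.0], [0.0, -0.0, -1.0]]
force: [-0.2, 0.1, -0.4]
opening: 0.848
grasp_force: 0.0
```

Request:
{"fn": "jog_arm", "kwargs": {
  "rows": "0 0 0 0 0 0 0;0 0 0 0 0 0 0;0 0 0 0 0 0 0;0 0 0 0 0 0 0;0 0 0 0 0 0 0;0 0 0 0 0 0 0;0 0 0 0 0 0 0"
}}

```text
time_s: 48.12
position: [0.4756, 0.3314, 0.0307]
tcp_rot: [[-1.0, 0.019, 0.002], [0.019, 1.0, 0.001], [-0.002, 0.001, -1.0]]
force: [-1.1, -0.9, 7.0]
opening: 0.606
grasp_force: 30.0
```

Tin held (52.7 mm). Lifting and carrying it to the bay.

Request:
{"fn": "jog_arm", "kwargs": {
  "rows": "0 0 0 -0.04 0 0 0;0 0 0 -0.1 0 0 0;0 0 0 -0.18 0 0 0;0 0 0 -0.24 0 0 0;0 0 0 -0.28 0 0 0;0 -0.04 -0.07 -0.28 0 0 0;0 -0.08 -0.14 -0.28 0 0 0;0 -0.12 -0.21 -0.28 0 0 0;0 -0.16 -0.28 -0.28 0 0 0;0 -0.2 -0.35 -0.28 0 0 0;0 -0.24 -0.42 -0.28 0 0 0;0 -0.28 -0.49 -0.28 0 0 0;0 -0.32 -0.55 -0.28 0 0 0;0 -0.345 -0.59 -0.28 0 0 0;0 -0.363 -0.614 -0.28 0 0 0;0 -0.363 -0.614 -0.28 0 0 0;0 -0.363 -0.614 -0.28 0 0 0"
}}

```text
time_s: 49.53
position: [0.6497, 0.021, 0.1689]
tcp_rot: [[-1.0, 0.021, -0.002], [0.021, 1.0, 0.001], [0.002, 0.001, -1.0]]
force: [-0.4, 0.7, -1.9]
opening: 0.609
grasp_force: 30.0
```

Run:
```python
from h import *
s,p=tin('wrist'); print(s['opening'],s['grasp_force'],s['force'])
show(p,['bay_floor','sleeve_left'])
tin('side')
```

```text
[0.64968357 0.02097011 0.16891719] [[-0.99978355  0.02071837 -0.00189593]
 [ 0.02071617  0.99978471  0.00117499]
 [ 0.00191986  0.00113546 -0.99999751]]
tin_1 [([0.6499, 0.0213, 0.142], 0.68), ([0.5346, 0.1664, 0.0371], 0.56)]
0.96 (272, 375, 194, 287) [ 10.  11. 142.] [[0.7039 0.0214 0.026 ]]
0.6090328475683973 29.99977558851242 [-0.40463342  0.68399075 -1.87909573]
bay_floor [([0.6494, -0.0283, 0.0064], 0.72)]
sleeve_left [([0.5611, 0.1418, 0.0382], 0.7)]
[0.64943578 0.02247261 0.1695641 ] [[-9.99845895e-01  1.75298117e-02 -9.44371723e-04]
 [ 1.75294150e-02  9.99846257e-01  4.26806568e-04]
 [ 9.51708371e-04  4.10186511e-04 -9.99999463e-01]]
tin_1 [([0.5101, 0.4245, 0.0009], 0.75), ([0.4443, 0.4855, 0.0036], 0.65), ([0.6514, 0.0207, 0.1367], 0.55), ([0.451, -0.3339, -0.0047], 0.46)]
0.96 (274, 299, 304, 336) [109. 217. 177.] [[0.4397 0.4897 0.026 ]]
0.84 (258, 280, 284, 310) [109. 219. 186.] [[0.5058 0.4288 0.026 ]]
0.53 (265, 282, 160, 179) [ 10.  23. 157.] [[ 0.7576 -0.2623  0.026 ]]
0.47 (353, 364, 165, 180) [ 10.  23. 187.] [[ 0.4488 -0.3298  0.026 ]]
```

Request:
{"fn": "jog_arm", "kwargs": {
  "rows": "0 -0.002 0 0.06 0 0 0;0 -0.002 0 0.12 0 0 0;0 -0.002 0 0.17 0 0 0;0 -0.002 0 0.21 0 0 0;0 -0.002 0 0.235 0 0 0;0 -0.002 0 0.25 0 0 0;0 -0.002 0 0.258 0 0 0;0 -0.002 0 0.262 0 0 0;0 -0.002 0 0.262 0 0 0"
}}

```text
time_s: 50.68
position: [0.6521, 0.0206, 0.0392]
tcp_rot: [[-1.0, 0.02, 0.001], [0.02, 1.0, -0.0], [-0.001, -0.0, -1.0]]
force: [0.7, -0.1, -1.2]
opening: 0.61
grasp_force: 30.0
```

Request:
{"fn": "jog_arm", "kwargs": {
  "rows": "0 0 0 0.003 0 0 0;0 0 0 0.003 0 0 0;0.78 0 0 0.003 0 0 0;0.78 0 0 0.003 0 0 0;0.78 0 0 0.003 0 0 0;0.78 0 0 0.003 0 0 0;0.78 0 0 0.003 0 0 0;0.78 0 0 -0.06 0 0 0;0.78 0 0 -0.14 0 0 0;0.78 0 0 -0.22 0 0 0;0.78 0 0 -0.3 0 0 0;0.78 0 0 -0.3 0 0 0;0.78 0 0 -0.3 0 0 0"
}}

```text
time_s: 51.77
position: [0.6535, 0.0204, 0.1922]
tcp_rot: [[-1.0, 0.02, 0.007], [0.02, 1.0, -0.001], [-0.007, -0.001, -1.0]]
force: [-0.4, 0.5, -1.1]
opening: 0.777
grasp_force: 0.0
```

Run:
```python
from h import *
s,p=tin('wrist')
tin('side');tin('scene')
```

```text
[0.65346932 0.02042364 0.1922082 ] [[-9.99781632e-01  1.95235769e-02  7.45099579e-03]
 [ 1.95162882e-02  9.99808988e-01 -1.04968062e-03]
 [-7.47006609e-03 -9.04035621e-04 -9.99971690e-01]]
tin_1 [([0.6546, 0.0203, 0.0071], 0.85)]
0.8 (296, 351, 154, 215) [ 10.  10. 147.] [[0.6525 0.0218 0.026 ]]
[0.64996542 0.02083345 0.18686757] [[-9.99800618e-01  1.96440067e-02 -3.58296061e-03]
 [ 1.96422675e-02  9.99806937e-01  5.19952732e-04]
 [ 3.59248283e-03  4.49471592e-04 -9.99993446e-01]]
tin_1 [([0.4425, 0.487, 0.0045], 0.91), ([0.5071, 0.4261, 0.0], 0.88), ([0.4513, -0.3346, -0.0035], 0.68), ([0.6505, 0.0174, 0.0091], 0.56)]
0.79 (257, 280, 283, 311) [109. 218. 185.] [[0.506  0.4296 0.026 ]]
0.68 (274, 299, 304, 335) [109.  217.  176.5] [[0.4402 0.489  0.026 ]]
0.59 (353, 365, 165, 180) [ 10.   23.  185.5] [[ 0.4483 -0.3325  0.026 ]]
0.44 (266, 283, 198, 211) [ 11.  22. 165.] [[ 0.6592 -0.0105  0.026 ]]
[0.65019373 0.02074981 0.18641832] [[-9.99797113e-01  1.97377268e-02 -4.01922666e-03]
 [ 1.97356156e-02  9.99805075e-01  5.64264606e-04]
 [ 4.02958051e-03  4.84828212e-04 -9.99991764e-01]]
tin_1 [([0.51, 0.4218, -0.0001], 0.78), ([0.6524, 0.0192, 0.009], 0.74), ([0.4522, -0.3372, 0.0023], 0.62), ([0.4401, 0.4846, -0.0031], 0.6)]
0.88 (362, 380, 186, 208) [  8.  17. 136.] [[0.6549 0.0254 0.026 ]]
0.73 (266, 281, 134, 152) [110. 196. 128.] [[0.5083 0.4257 0.026 ]]
0.7 (242, 258, 132, 149) [110. 196. 129.] [[0.4407 0.4846 0.026 ]]
```

Request:
{"fn": "jog_arm", "kwargs": {
  "rows": "0.85 0.384 -0.722 -0.02 0 0 0;0.85 0.384 -0.722 -0.02 0 0 0;0.85 0.384 -0.722 -0.02 0 0 0;0.85 0.384 -0.722 -0.02 0 0 0;0.85 0.384 -0.722 -0.02 0 0 0;0.85 0.384 -0.722 -0.02 0 0 0;0.85 0.384 -0.722 -0.02 0 0 0;0.85 0.384 -0.722 -0.02 0 0 0;0.85 0.384 -0.722 -0.02 0 0 0;0.85 0.384 -0.722 -0.02 0 0 0;0.85 0.384 -0.722 -0.02 0 0 0;0.85 0.384 -0.722 -0.02 0 0 0;0.85 0.384 -0.722 -0.02 0 0 0;0.85 0.384 -0.722 -0.02 0 0 0"
}}

```text
time_s: 53.38
position: [0.4527, -0.3352, 0.1983]
tcp_rot: [[-1.0, 0.018, -0.0], [0.018, 1.0, 0.001], [0.0, 0.001, -1.0]]
force: [-0.3, 0.4, -0.1]
opening: 0.849
grasp_force: 0.0
```

Run:
```python
from h import *
s,p=tin('wrist'); save(p,'w9')
```

```text
[ 0.4526528  -0.33521926  0.19826754] [[-9.99830553e-01  1.84026595e-02 -4.56221279e-04]
 [ 1.84021738e-02  9.99830117e-01  1.04704694e-03]
 [ 4.75412224e-04  1.03847406e-03 -9.99999348e-01]]
tin_1 [([0.4506, -0.3344, 0.0007], 0.97)]
0.87 (299, 346, 157, 210) [ 10.  10. 155.] [[ 0.4505 -0.3347  0.026 ]]
```

View pics/w9.png

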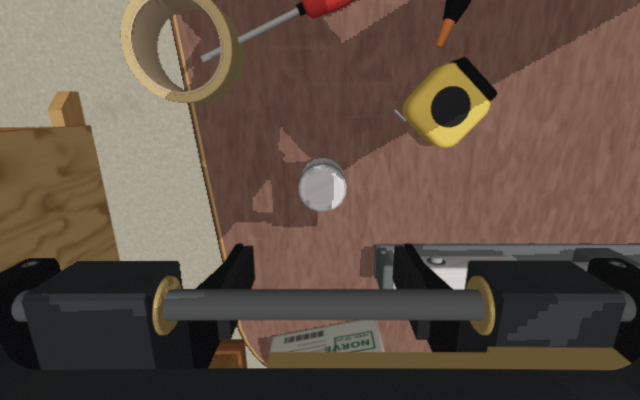

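w9 shows the second tin at (323,185), with nothing near the finger paths. Descending on it.

Request:
{"fn": "jog_arm", "kwargs": {
  "rows": "0.85 0.004 0.001 0.08 0 0 0;0.85 0.004 0.001 0.16 0 0 0;0.85 0.004 0.001 0.22 0 0 0;0.85 0.004 0.001 0.28 0 0 0;0.85 0.004 0.001 0.315 0 0 0;0.85 0.004 0.001 0.336 0 0 0;0.85 0.004 0.001 0.336 0 0 0;0.85 0.004 0.001 0.336 0 0 0"
}}

```text
time_s: 54.2
position: [0.4509, -0.3357, 0.0307]
tcp_rot: [[-1.0, 0.019, 0.0], [0.019, 1.0, -0.0], [-0.0, -0.0, -1.0]]
force: [0.2, 0.8, -0.1]
opening: 0.852
grasp_force: 0.0
```

Request:
{"fn": "jog_arm", "kwargs": {
  "rows": "0 0 0 0 0 0 0;0 0 0 0 0 0 0;0 0 0 0 0 0 0;0 0 0 0 0 0 0;0 0 0 0 0 0 0;0 0 0 0 0 0 0;0 0 0 0 0 0 0"
}}

```text
time_s: 54.78
position: [0.4506, -0.3363, 0.0312]
tcp_rot: [[-1.0, 0.02, 0.001], [0.02, 1.0, -0.001], [-0.001, -0.001, -1.0]]
force: [-0.7, 0.3, 5.5]
opening: 0.538
grasp_force: 30.0
```

Request:
{"fn": "jog_arm", "kwargs": {
  "rows": "0 0 0 -0.04 0 0 0;0 0 0 -0.1 0 0 0;0 0 0 -0.18 0 0 0;0 0 0 -0.24 0 0 0;0 0 0 -0.28 0 0 0;0 -0.04 0.055 -0.28 0 0 0;0 -0.09 0.12 -0.28 0 0 0;0 -0.14 0.19 -0.28 0 0 0;0 -0.19 0.26 -0.28 0 0 0;0 -0.24 0.33 -0.28 0 0 0;0 -0.29 0.4 -0.28 0 0 0;0 -0.335 0.46 -0.28 0 0 0;0 -0.365 0.505 -0.28 0 0 0;0 -0.38 0.522 -0.28 0 0 0;0 -0.387 0.53 -0.28 0 0 0;0 -0.387 0.53 -0.28 0 0 0;0 -0.387 0.53 -0.28 0 0 0"
}}

```text
time_s: 56.2
position: [0.648, -0.0759, 0.1701]
tcp_rot: [[-1.0, 0.02, -0.002], [0.02, 1.0, -0.0], [0.002, -0.0, -1.0]]
force: [-0.6, 0.1, -0.9]
opening: 0.536
grasp_force: 30.0
```

Run:
```python
from h import *
s,p=tin('wrist'); print(s['opening'],s['grasp_force'],s['force'])
```

```text
[ 0.64800103 -0.07594105  0.17005702] [[-9.99791049e-01  2.03615027e-02 -1.80775952e-03]
 [ 2.03622296e-02  9.99792594e-01 -3.84579029e-04]
 [ 1.79955397e-03 -4.21308685e-04 -9.99998292e-01]]
tin_1 [([0.6499, -0.0709, 0.1397], 0.65), ([0.6544, 0.0239, 0.007], 0.56)]
0.83 (279, 369, 201, 288) [ 10.  11. 122.] [[ 0.7071 -0.0755  0.026 ]]
0.64 (392, 461, 162, 227) [ 11.   9. 197.] [[0.6519 0.0246 0.026 ]]
0.5363079234935121 29.999564588069916 [-0.59339913  0.07337529 -0.89871337]
```

Request:
{"fn": "jog_arm", "kwargs": {
  "rows": "0 -0.002 0 0.06 0 0 0;0 -0.002 0 0.12 0 0 0;0 -0.002 0 0.17 0 0 0;0 -0.002 0 0.21 0 0 0;0 -0.002 0 0.235 0 0 0;0 -0.002 0 0.25 0 0 0;0 -0.002 0 0.258 0 0 0;0 -0.002 0 0.263 0 0 0;0 -0.002 0 0.263 0 0 0;0 -0.002 0 0.263 0 0 0"
}}

```text
time_s: 57.18
position: [0.6509, -0.0752, 0.0402]
tcp_rot: [[-1.0, 0.02, 0.002], [0.02, 1.0, -0.001], [-0.002, -0.001, -1.0]]
force: [1.1, -0.0, -1.2]
opening: 0.54
grasp_force: 30.0
```

Request:
{"fn": "jog_arm", "kwargs": {
  "rows": "0 0 0 0.002 0 0 0;0 0 0 0.002 0 0 0;0.75 0 0 0.002 0 0 0;0.75 0 0 0.002 0 0 0;0.75 0 0 0.002 0 0 0;0.75 0 0 0.002 0 0 0;0.75 0 0 0.002 0 0 0;0.75 0 0 -0.06 0 0 0;0.75 0 0 -0.14 0 0 0;0.75 0 0 -0.22 0 0 0;0.75 0 0 -0.3 0 0 0;0.75 0 0 -0.36 0 0 0;0.75 0 0 -0.36 0 0 0;0.75 0 0 -0.36 0 0 0;0.75 0 0 -0.36 0 0 0"
}}

```text
time_s: 58.43
position: [0.6492, -0.0746, 0.2185]
tcp_rot: [[-1.0, 0.02, -0.001], [0.02, 1.0, 0.0], [0.001, 0.0, -1.0]]
force: [-0.5, 0.4, -1.1]
opening: 0.748
grasp_force: 0.0
```

Run:
```python
from h import *
s,p=tin('wrist')
q=tin('side')[1];r=tin('scene')[1]
a=p['pixels'][:400,100:500,::-1]; b=cv2.resize(r['pixels'][110:310,240:440,::-1],None,fx=2,fy=2,interpolation=cv2.INTER_CUBIC)
cv2.imwrite('pics/fin.png',np.hstack([a,b]))
show(p,['sleeve_left','sleeve_right','pin_left_tip','pin_right_tip'])
```

```text
[ 0.6492138  -0.07463459  0.21845301] [[-9.99805545e-01  1.96690205e-02 -1.41484278e-03]
 [ 1.96684793e-02  9.99806479e-01  3.95427245e-04]
 [ 1.42234665e-03  3.67522546e-04 -9.99998921e-01]]
tin_1 [([0.6499, 0.021, 0.0054], 0.59), ([0.6535, -0.073, 0.0053], 0.57)]
0.83 (382, 441, 154, 210) [ 10.   9. 199.] [[0.6511 0.0243 0.026 ]]
0.8 (300, 346, 159, 209) [ 11.  10. 146.] [[ 0.6524 -0.0734  0.026 ]]
[ 0.64871644 -0.07452848  0.21680177] [[-0.999797    0.01970637 -0.00419715]
 [ 0.01970143  0.99980517  0.0012135 ]
 [ 0.00422024  0.00113057 -0.99999046]]
tin_1 [([0.4439, 0.4867, 0.004], 0.88), ([0.6512, -0.0712, 0.0064], 0.69), ([0.5075, 0.4242, 0.0004], 0.63), ([0.654, 0.0195, 0.0059], 0.57)]
0.83 (258, 280, 284, 311) [109.  218.  182.5] [[0.5044 0.4295 0.026 ]]
0.68 (265, 282, 198, 210) [ 12.  21. 216.] [[ 0.6606 -0.0091  0.026 ]]
0.6 (275, 300, 304, 334) [109. 218. 179.] [[0.4392 0.4884 0.026 ]]
0.51 (278, 291, 186, 203) [ 11.  22. 176.] [[ 0.6516 -0.0886  0.026 ]]
[ 0.64938771 -0.07469481  0.21747149] [[-9.99802031e-01  1.97137908e-02 -2.69533410e-03]
 [ 1.97117433e-02  9.99805397e-01  7.84126476e-04]
 [ 2.71026769e-03  7.30841510e-04 -9.99996060e-01]]
tin_1 [([0.5061, 0.425, -0.001], 0.83), ([0.6527, 0.0214, 0.006], 0.65), ([0.4413, 0.4845, -0.0034], 0.6), ([0.6537, -0.0761, 0.0066], 0.54)]
0.91 (362, 381, 186, 209) [  8.   15.  153.5] [[0.6546 0.0233 0.026 ]]
0.74 (265, 281, 134, 153) [110. 196. 130.] [[0.5079 0.4259 0.026 ]]
0.66 (243, 258, 132, 149) [110. 195. 130.] [[0.4433 0.4827 0.026 ]]
0.65 (381, 399, 206, 228) [  8.  17. 140.] [[ 0.6556 -0.0702  0.026 ]]
sleeve_left [([0.5634, 0.1463, 0.0395], 0.67), ([0.6535, -0.0276, 0.0048], 0.66)]
sleeve_right [([0.5556, -0.1982, 0.0406], 0.68)]
pin_left_tip [([0.5357, 0.1646, 0.0369], 0.55)]
pin_right_tip [([0.5311, -0.2119, 0.0397], 0.64)]
```

View pics/fin.png

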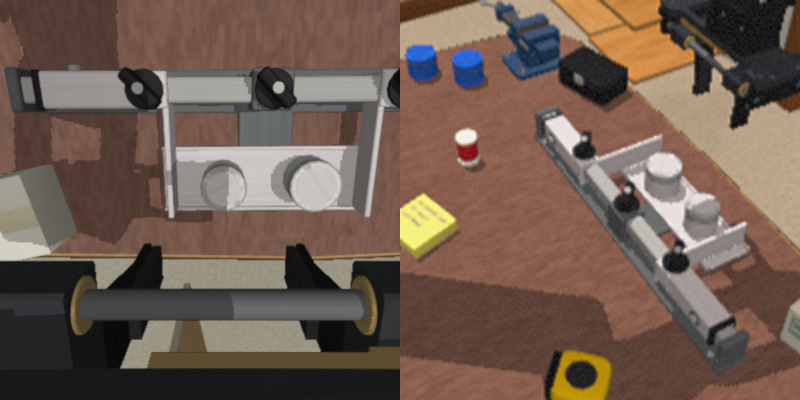

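The final picture shows both metal tins upright in the bay at (222,185) and (313,183). All the visible knob bars have turned to the same angle. Handing in.

```bash
python3 -c "
from h import *
print(bot.hand_in())"
```

```text
the job is handed in; nothing more can be done
None
```

I handed the job in at about 59 s: both sleeves moved out and locked, then all three clamp knobs tightened to their stops, then both metal tins on the table stood upright in the bay. I left the mug alone.

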